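# Change over the glue press to the next display base

## Task

The oblong display base in the glue press has cured, so change over to the next one: take the steel bar off its guide rods, put the round foot disc from the slatted rack in the middle of the press's cork pad with the smaller round top disc centred on it, put the oblong base in the middle of the rack in its stead, and lower the bar gently back over both rods to lie flat on the new work. The bare white plaster slab is free for setting aside whatever is in the way. Keep everything its present way up and leave the glue bottle, the half-disc offcut and the fish skull where they are.

Things in the scene. Friction and masses are not known exactly. Their poses are not given: they have to be found in the camera images.
- press: Glue press, fixed: plywood board 124 (x) x 176 (y) x 15 mm with a cork pad 84 x 92 mm in its middle, pad top 18 mm above the origin, and two upright steel guide rods, 10 mm diameter with round tops, at y = -60 and +60 mm, reaching 85 mm up. Origin: centre of the underside, on the bench; z up; turned up to 0.25 rad. Grip along x between the rods to keep the fingers clear of them.
- rack: Slatted wooden drying rack, fixed: five slats along y on two bearers, 116 (x) x 128 (y) mm, top of the slats 20 mm above the origin. Origin: centre of the underside, on the bench; z up. At the start the round foot lies on it.
- plaster_bat: Bare white plaster bat (a cast slab), 210 (x) x 235 (y) x 36 mm with rounded edges, fixed flat on the bench, empty at the start: the free spot for setting things aside. Origin: centre of its underside, on the bench; its top is 36 mm higher. The press bar and one wooden part fit on it side by side, both lying along y. An 82 mm tall bench vise stands just in front of it (-x).
- press_bar: Steel press bar, loose, 32 (x) x 156 (y) x 20 (z) mm, about 0.6 kg, with two upright through holes of 20 mm diameter at y = -60 and +60 mm for the rods. Origin: centre of its underside; both ends alike. At the start it lies over the rods on the oblong base, underside 48 mm above the press's origin; on the new stack it lies at that same height.
- oblong_base: Cured oblong display base, loose, wood, in two steps: lower step 56 (x) x 84 (y) x 14 mm, upper step 44 (x) x 64 (y) mm from 14 to 30 mm high; can be gripped by the upper step across x. Origin: centre of its underside, z up. At the start it lies on the cork pad under the bar, its long side along the press's y.
- round_foot: Round foot disc of the next base, loose, wood, 66 mm diameter, straight-sided for 10 mm from the bottom, 16 mm thick. Origin: centre of its underside, z up. At the start it lies on the rack.
- round_top: Round top disc of the next base, loose, wood, 50 mm diameter and straight for 9 mm, then tapering to 46 mm, 14 mm thick, wide side down. Origin: centre of its underside, z up. At the start it lies on the bare bench between the glue bottle and the half-disc offcut, which lie about 85 mm from it on its own +y and -y sides.
- glue_bottle: Brown glue bottle with a pale blue cap, 46 mm diameter, 85 mm tall, standing on the bench near the round top. Origin: centre of its underside. Leave it alone.
- wood_disc: Half-disc wood offcut, 37 x 52 x 21 mm, lying on the bench near the round top. Origin: centre of its underside. Leave it alone.
- fish_skull: Dried fish skull, fragile, 33 x 98 x 43 mm, lying on the bench. Origin: centre of its underside. Leave it alone.
Things that resemble listed ones, but are neither listed nor needed, are in the scene too. What is shaped like the round_foot but green is not meant.

How it is judged:
By the outcome, as a careful person would: the job done as asked, in the order asked, and still so for the second after the job is handed in, with the robot touching nothing.
It also fails if it takes over 128 s, if anything falls off the work surface, if the arm or the gripper's body presses on something with over 40 N, if the wrist force passes 120 N, or if a joint passes its speed limit or range.

## Robot

A 6-joint arm with a two-finger parallel gripper is mounted at the origin on a cart in front of the work surface, level with it; the furniture and walls round the work are solid. World frame = base frame: x ahead of the robot, y to its left, z up, the work surface at z = 0. Lengths are in m, angles in rad, forces in N, time in s.
With the tool pointing down it reaches from about 0.375 to 0.975 m from the base axis. Payload 3.8 kg.
Tool frame: the origin (TCP) lies where the fingers leave the gripper's body, on its centre line; the fingertips stand 73 mm ahead of it and the grasp point (between the pads) lies 54 mm ahead of it; z points along the fingers, y is the line along which they close (so a half turn about z gives the same grasp; the last joint's range is limited). The gripper opens to 85 mm and grips with 20 to 120 N. Pads are 22 mm wide; open, the fingers measure 114 mm over their backs; the gripper's body (76 mm by 85 mm) begins 54 mm behind the grasp point. The pads swing forward as they close: fully open they stand 13 mm farther back than shut.
Start: joints at [1.117, 0.264, 1.604, -0, 1.274, -0.037], TCP at [0.273, 0.617, 0.304] pointing down, gripper open.
Joint ranges: [-2.63, 2.63], [-0.94, 2.18], [0.31, 2.57], [-1.31, 4.45], [0, 2.66], [-2.55, 2.55]. Speed limits (rad/s): [2.57, 2.57, 3.14, 3.14, 3.14, 3.14].

## Interface

Orientations are given as a rotation vector (axis times angle).
In Python, from workcell import read_state, viewer, bot gives the robot as it stands.
- The arm moves only by the tool jog_arm, never from a script. Its argument "increments" is a list that holds one entry, the list of rows, each a list of 7 numbers: the shift along the tool's x, y, z in units of 30 mm (1.0 is 30 mm), then the turn, a rotation vector about the tool's x, y, z in units of 6 degrees (1.0 is 6 degrees), then the opening, from -1 (shut) to 1 (fully open). A call has exactly 5 rows; each row shifts and turns the commanded pose from where the row before left it, along the tool's axes as they then stand; what a row does not reach is not made up. A row lasts 1/12 s, in which the tool goes at most 41.7 mm and 7.16 degrees, less where a joint would pass 70% of its speed; a pose out of reach is approached as far as the arm can. A call is refused whole if a number of a shift passes 1 or a number of a turn 1, either way. A call with a gripper value outside its range is refused whole. The fingers move at their own pace and stop on an object; "force" is the grip in N (left out, the last holds). Time passes only in rows, so rows that do not move let the fingers close, or fill a call up. It gives the time, the measured TCP pose, the force, the opening and the grip force at its end, in the units of the state.
- read_state(): the state, without advancing time (a new reading comes with each control period).
- viewer.read_camera(name): name is "side" or "top" or "wrist"; returns (picture, depth): 400x640x3 uint8, blue, green, red; 400x640 float32, m along the optical axis (not along the pixel's ray), 0 where there is no reading.
- viewer.camera_params(name): a dict with "fx", "fy", "cx", "cy" (pixels), "k1" (the pictures are not rectified: a ray, as slopes to the right and down, at radius r is drawn at 1 + k1 r^2 times it, then the intrinsics apply), "R" (3x3) and "t" (3): a world point X has camera coordinates R X + t; the wrist camera has in their place "hand_eye" (4x4, takes a point from camera to tool coordinates, whose origin is the TCP and whose axes are the flange's). Camera axes: x right, y down, z forward; pixel columns grow to the right and rows downward; lengths in m; the calibration is good to about 2 mm. A picture is of the moment at which its call begins: read the wrist's pose just before it. camera_params takes no time and is no camera call.
- bot.finish_job(): hands the job in; it is judged then, once.
The state is a dict: "time": time; "q": joint angles; "joint_vel": joint speeds; "joint_torque": joint torques, N m; "tool_pos": TCP position; "tcp_rot": TCP orientation; "wrist_force": force on the tool from outside, world axes, zero at the start; "torque": the same for the moment, N m; "width": opening from 0.0 (shut) to 1.0 (fully open); "grip_force": force on a finger pad.
Only numpy, scipy, OpenCV 4.12 (cv2) and the standard library are available. Lean on these libraries where they do the work, as an engineer would, in place of code of your own. Each camera call takes 0.05 s, during which the arm holds its last target. There are 200 camera calls.

## Working session

There is one attempt and no reset: what is moved stays moved. The work goes in short steps, Python scripts to look and compute and a tool call to move; the robot and the scene stay as the last step left them, time stands still between calls to the robot, and variables do not carry over. Pictures are saved under pics/ and viewed, at most 14 in all, crops included, and the job is handed in when it is done.

Besides the shell and the picture viewer there is one more tool, called after "Call:" as a command line: name --argument value ..., lists and objects as JSON in quotes. jog_arm: Moves the arm, as the interface text tells. Its arguments: {"type":"object","properties":{"increments":{"type":"array","items":{"type":"array","items":{"type":"array","items":{"type":"number"}}}},"force":{"type":"number"}},"required":["increments"]}

```bash
mkdir -p pics; ls
cat > h.py <<'E'
import numpy as np, cv2
from workcell import read_state, viewer, bot
from scipy.spatial.transform import Rotation as Rn
def T():
    s=read_state(); M=np.eye(4); M[:3,:3]=Rn.from_rotvec(s['tcp_rot']).as_matrix(); M[:3,3]=s['tool_pos']; return M
def shot(n):
    """picture, depth, params, camera-to-world 4x4"""
    M=T(); p=viewer.camera_params(n); im,d=viewer.read_camera(n)
    if n=='wrist': W=M@np.array(p['hand_eye'])
    else:
        W=np.eye(4); R=np.array(p['R']); W[:3,:3]=R.T; W[:3,3]=-R.T@np.array(p['t'])
    return im,d,p,W
def slopes(p,uv):
    uv=np.asarray(uv,float).reshape(-1,2)
    K=np.array([[p['fx'],0,p['cx']],[0,p['fy'],p['cy']],[0,0,1]])
    return cv2.undistortPointsIter(uv.reshape(-1,1,2),K,np.array([p['k1'],0,0,0.]),None,None,(3,50,1e-9)).reshape(-1,2)
def onplane(p,W,uv,z):
    s=slopes(p,uv); r=np.c_[s,np.ones(len(s))]@W[:3,:3].T
    return W[:3,3]+r*((z-W[2,3])/r[:,2])[:,None]
def cloud(d,p,W):
    v,u=np.mgrid[:d.shape[0],:d.shape[1]]
    s=slopes(p,np.c_[u.ravel(),v.ravel()]); z=d.ravel()[:,None]
    P=np.c_[s*z,z]@W[:3,:3].T+W[:3,3]; P[d.ravel()==0]=np.nan
    return P.reshape(d.shape+(3,))
E
python3 - <<'E'
from h import *
for n in ('top','side','wrist'):
    im,d,p,W=shot(n); cv2.imwrite(f'pics/{n}0.png',im); np.savez(f'{n}0.npz',im=im,d=d,W=W); print(n,W.round(3).tolist(),{k:p[k] for k in('fx','cx','cy','k1')},(d>0).mean())
E
```

```text
pics
top [[0.027, -0.981, 0.19, 0.27], [-1.0, -0.024, 0.02, -0.144], [-0.015, -0.19, -0.982, 1.319], [0.0, 0.0, 0.0, 1.0]] {'fx': 509.3163029424452, 'cx': 318.3657896681888, 'cy': 205.51477943007285, 'k1': -0.0700083625490709} 0.995921875
side [[-0.989, -0.105, 0.104, 0.387], [-0.147, 0.623, -0.768, 0.65], [0.016, -0.775, -0.631, 0.724], [0.0, 0.0, 0.0, 1.0]] {'fx': 373.4663815019636, 'cx': 314.14548037527163, 'cy': 197.8929017672685, 'k1': -0.062709016333685} 0.993953125
wrist [[0.406, 0.873, 0.271, 0.203], [0.914, -0.387, -0.123, 0.649], [-0.002, 0.297, -0.955, 0.372], [0.0, 0.0, 0.0, 1.0]] {'fx': 285.6209347507076, 'cx': 317.0551130967328, 'cy': 200.68348104624332, 'k1': -0.03855838130695438} 0.99603125
```

View pics/top0.png

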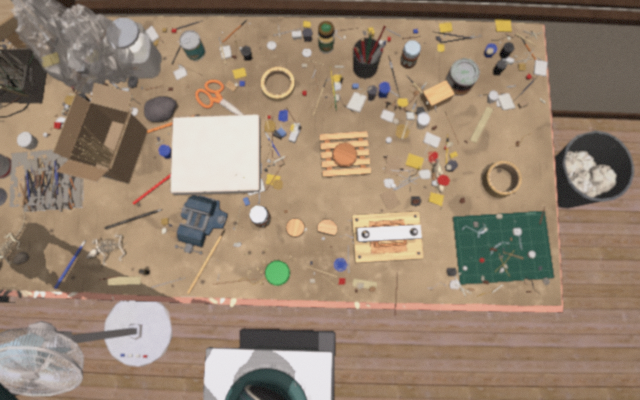

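View pics/side0.png

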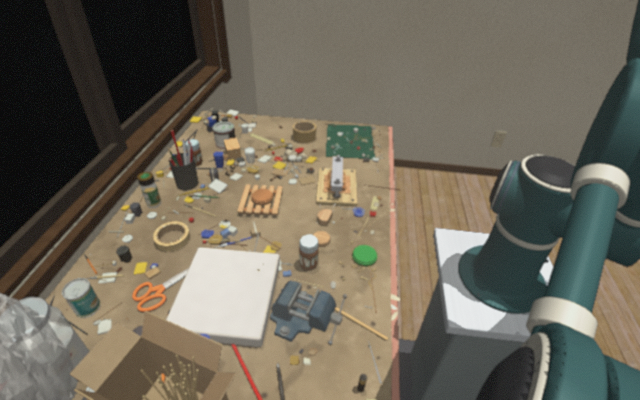

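Run:
```python
from h import *
f=np.load('top0.npz'); im,d,W=f['im'],f['d'],f['W']; p=viewer.camera_params('top')
P=cloud(d,p,W); hsv=cv2.cvtColor(im,cv2.COLOR_BGR2HSV)
def blob(n,box,m,z):
    x0,y0,x1,y1=box; M=np.zeros(d.shape,np.uint8); M[y0:y1,x0:x1]=m[y0:y1,x0:x1]
    cs=max(cv2.findContours(M,0,2)[0],key=cv2.contourArea); 
    q=onplane(p,W,cs[:,0]+0.0,z)[:,:2].astype(np.float32)
    r=cv2.minAreaRect(q); print(n,np.round(r[0],4),np.round(r[1],4),round(r[2],1),'zmed',np.nanmedian(P[M>0][:,2]).round(4),'px',cv2.boundingRect(cs))
    return q
Z=P[...,2]
print('bench z',[np.nanmedian(Z[v-5:v+5,u-5:u+5]).round(4) for u,v in((320,270),(480,100),(150,200),(300,190))])
blob('bat',(160,100,275,205),(Z>0.025).astype(np.uint8),.036)
blob('rack',(305,120,385,190),(Z>0.011).astype(np.uint8),.02)
blob('foot',(325,138,362,170),(Z>0.028).astype(np.uint8),.036)
blob('board',(340,200,435,275),(Z>0.008).astype(np.uint8),.015)
blob('bar',(340,200,435,275),(Z>0.055).astype(np.uint8),.068)
blob('top',(280,215,308,242),(Z>0.007).astype(np.uint8),.014)
blob('half',(312,215,342,242),(Z>0.01).astype(np.uint8),.021)
blob('green',(260,255,295,290),(Z>0.008).astype(np.uint8),.016)
blob('glue',(245,200,275,232),(Z>0.05).astype(np.uint8),.085)
blob('vise',(170,190,232,250),(Z>0.03).astype(np.uint8),.082)
for n,(x0,y0,x1,y1) in dict(a=(120,80,330,300),b=(300,110,460,290)).items():
    c=cv2.resize(im[y0:y1,x0:x1],None,fx=2.5,fy=2.5,interpolation=2); 
    if n=='b': cv2.imwrite('pics/crop.png',cv2.resize(im[y0:y1,x0:x1],None,fx=3,fy=3,interpolation=2))
print(read_state())
```

```text
bench z [np.float64(0.0002), np.float64(0.0007), np.float64(-0.0006), np.float64(0.0008)]
bat [0.6513 0.1594] [0.2135 0.2339] 3.0 zmed 0.0365 px (171, 114, 89, 80)
rack [ 0.6628 -0.1834] [0.1183 0.1279] 5.4 zmed 0.0214 px (320, 131, 51, 46)
foot [ 0.6553 -0.1821] [0.0627 0.0603] 1.2 zmed 0.0362 px (333, 143, 24, 24)
board [ 0.445  -0.2968] [0.1244 0.1767] 4.9 zmed 0.0175 px (352, 211, 71, 52)
bar [ 0.4465 -0.2955] [0.0337 0.1573] 4.3 zmed 0.0682 px (358, 225, 64, 17)
top [ 0.4637 -0.0579] [0.0482 0.0478] 47.1 zmed 0.0138 px (286, 217, 20, 20)
half [ 0.4664 -0.1416] [0.0506 0.0366] 77.3 zmed 0.021 px (317, 219, 20, 17)
green [ 0.345  -0.0163] [0.0635 0.0627] 47.0 zmed 0.0153 px (265, 259, 26, 27)
glue [0.4795 0.0274] [0.0479 0.0446] 2.6 zmed 0.0843 px (250, 206, 19, 20)
vise [0.4572 0.1869] [0.0762 0.138 ] 76.4 zmed 0.0716 px (177, 195, 40, 55)
{'time': 0.15, 'q': array([ 1.11711152e+00,  2.64597874e-01,  1.60510909e+00, -1.11854034e-05,
        1.27371066e+00, -3.68965073e-02]), 'joint_vel': array([ 0.00063523, -0.00190972, -0.00506412, -0.00305007,  0.0023286 ,
        0.00039424]), 'joint_torque': array([ 7.43913879e-04, -5.15907562e+01, -3.67959344e+01, -8.76910713e-05,
        8.04932060e-03, -9.61903453e-06]), 'tool_pos': array([0.27305684, 0.61679896, 0.30280959]), 'tcp_rot': array([-6.49866313e-01, -3.07319886e+00,  2.78455590e-03]), 'wrist_force': array([-0.32255022,  0.18315711, -0.19501948]), 'torque': array([ 0.01389219, -0.01831315, -0.04716819]), 'grip_force': 0.0, 'width': 1.0016738497805684}
```

View pics/crop.png

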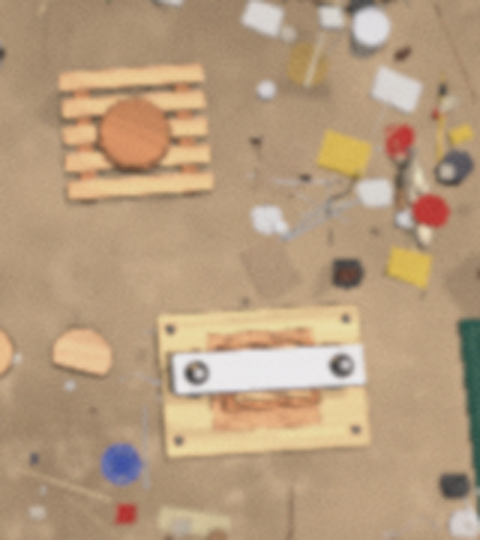

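The crop confirms the bar over both rods (rod tops at about crop (195,373) and (342,365)) and the foot on the rack at (135,132); all of it is turned by about +4.5°. I turn the tool to yaw 4.5° first, then travel.

Call:
jog_arm --increments '[[[0,0,0,0,0,1,1],[0,0,0,0,0,1,1],[0,0,0,0,0,1,1],[0,0,0,0,0,1,1],[0,0,0,0,0,1,1]]]' --force 60

```text
time: 0.57
tool_pos: [0.2732, 0.617, 0.3033]
tcp_rot: [1.431, 2.797, -0.002]
wrist_force: [-0.0, 0.9, 0.7]
width: 0.997
grip_force: 0.0
```

Call:
jog_arm --increments '[[[0,0,0,0,0,1,1],[0,0,0,0,0,1,1],[0,0,0,0,0,1,1],[0,0,0,0,0,1,1],[0,0,0,0,0,1,1]]]'

```text
time: 0.98
tool_pos: [0.2732, 0.617, 0.3033]
tcp_rot: [2.106, 2.331, -0.002]
wrist_force: [-0.6, -0.2, 0.3]
width: 0.999
grip_force: 0.0
```

Call:
jog_arm --increments '[[[-0.9,1,0,0,0,0.3,1],[-0.9,1,0,0,0,0,1],[-0.9,1,0,0,0,0,1],[-0.9,1,0,0,0,0,1],[-0.9,1,0,0,0,0,1]]]'

```text
time: 1.4
tool_pos: [0.4347, 0.4936, 0.3035]
tcp_rot: [-2.135, -2.304, 0.001]
wrist_force: [0.9, 1.4, 0.1]
width: 1.001
grip_force: 0.0
```

Call:
jog_arm --increments '[[[-1,0,0,0,0,0,1],[-1,0,0,0,0,0,1],[-1,0,0,0,0,0,1],[-1,0,0,0,0,0,1],[-1,0,0,0,0,0,1]]]'

```text
time: 1.82
tool_pos: [0.4449, 0.3437, 0.3034]
tcp_rot: [-2.136, -2.303, 0.001]
wrist_force: [0.4, -0.6, -0.6]
width: 1.0
grip_force: 0.0
```

Call:
jog_arm --increments '[[[-1,0,0,0,0,0,1],[-1,0,0,0,0,0,1],[-1,0,0,0,0,0,1],[-1,0,0,0,0,0,1],[-1,0,0,0,0,0,1]]]'

```text
time: 2.23
tool_pos: [0.456, 0.1943, 0.3037]
tcp_rot: [-2.136, -2.304, 0.0]
wrist_force: [0.6, 0.4, 0.7]
width: 1.001
grip_force: 0.0
```

Call:
jog_arm --increments '[[[-1,0,0,0,0,0,1],[-1,0,0,0,0,0,1],[-1,0,0,0,0,0,1],[-1,0,0,0,0,0,1],[-1,0,0,0,0,0,1]]]'

```text
time: 2.65
tool_pos: [0.4673, 0.0448, 0.3037]
tcp_rot: [-2.136, -2.304, 0.0]
wrist_force: [-0.3, 0.6, -0.0]
width: 1.002
grip_force: 0.0
```

Call:
jog_arm --increments '[[[-1,-0.3,0.3,0,0,0,1],[-1,-0.3,0.3,0,0,0,1],[-1,-0.3,0.3,0,0,0,1],[-1,-0.3,0.3,0,0,0,1],[-1,-0.3,0.3,0,0,0,1]]]'

```text
time: 3.07
tool_pos: [0.4333, -0.1081, 0.2584]
tcp_rot: [2.136, 2.304, 0.0]
wrist_force: [0.9, 0.1, -0.5]
width: 0.997
grip_force: 0.0
```

Call:
jog_arm --increments '[[[-1,0,0.3,0,0,0,1],[-1,0,0.3,0,0,0,1],[-1,0,0.3,0,0,0,1],[-1,0,0,0,0,0,1],[-1,0,0,0,0,0,1]]]'

```text
time: 3.48
tool_pos: [0.4445, -0.2575, 0.2307]
tcp_rot: [-2.135, -2.302, 0.0]
wrist_force: [-0.2, 0.2, 0.3]
width: 1.004
grip_force: 0.0
```

```bash
cat >> h.py <<'E'
def go(x,y,z,yaw=None):
    "tool-axis units from here to a world TCP; yaw of tool y in deg"
    M=T(); d=M[:3,:3].T@(np.array([x,y,z])-M[:3,3])/.03; a=np.degrees(np.arctan2(M[1,1],M[0,1]))
    print('move',d.round(2),'yaw',a.round(2),'turn', None if yaw is None else round((a-yaw)/6,2))
def rect(P,mask,z,p,W,n=''):
    cs=max(cv2.findContours(mask.astype(np.uint8),0,2)[0],key=cv2.contourArea)
    r=cv2.minAreaRect(onplane(p,W,cs[:,0]+0.0,z)[:,:2].astype(np.float32))
    print(n,np.round(r[0],4),np.round(r[1],4),round(r[2],1),'z',np.nanmedian(P[mask>0][:,2]).round(4)); return r
E
python3 - <<'E'
from h import *
im,d,p,W=shot('wrist'); P=cloud(d,p,W); Z=P[...,2]; cv2.imwrite('pics/w1.png',im)
near=np.hypot(P[...,0]-.4455,P[...,1]+.296)<.12
rect(P,near&(Z>.055)&(Z<.1),.068,p,W,'bar'); rect(P,near&(Z>.008),.015,p,W,'board')
go(.4455,-.296,.13,4.5); print(read_state()['tool_pos'])
E
```

```text
bar [ 0.4454 -0.2925] [0.032  0.1565] 4.3 z 0.0674
board [ 0.4536 -0.4265] [0.8547 0.2902] 4.4 z 0.2254
move [-1.1  -0.09  3.4 ] yaw 4.24 turn -0.04
[ 0.44566721 -0.26234689  0.23171147]
```

View pics/w1.png

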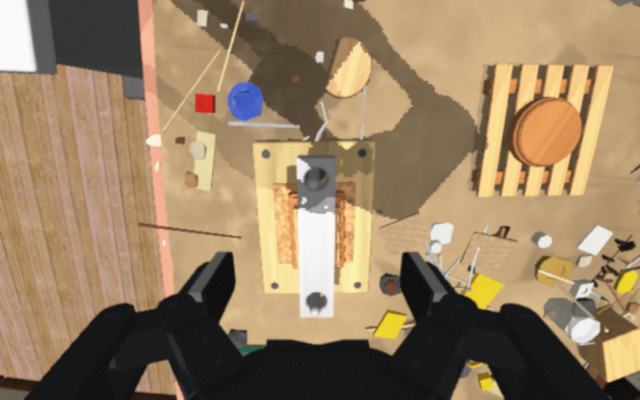

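The wrist view shows the bar centred at about (317,240) between the open fingers, rods at (316,178) and (316,300), and the foot on the rack at (547,132). Next I descend and grip the bar.

Call:
jog_arm --increments '[[[-0.35,0,0.7,0,0,0,1],[-0.35,0,0.7,0,0,0,1],[-0.35,0,0.7,0,0,0,1],[0,0,0.7,0,0,0,1],[0,0,0.7,0,0,0,1]]]'

```text
time: 3.95
tool_pos: [0.4477, -0.2882, 0.1259]
tcp_rot: [2.137, 2.302, 0.0]
wrist_force: [-0.1, 0.1, 0.7]
width: 1.003
grip_force: 0.0
```

Call:
jog_arm --increments '[[[0,0,0,0,0,0,1],[0,0,0,0,0,0,1],[0,0,0,0,0,0,-0.1],[0,0,0,0,0,0,-0.1],[0,0,0,0,0,0,-0.1]]]'

```text
time: 4.37
tool_pos: [0.4488, -0.2883, 0.1287]
tcp_rot: [2.134, 2.302, 0.001]
wrist_force: [0.3, 0.0, 0.3]
width: 0.607
grip_force: 0.0
```

Call:
jog_arm --increments '[[[0,0,0,0,0,0,-0.5],[0,0,0,0,0,0,-0.5],[0,0,0,0,0,0,-0.5],[0,0,0,0,0,0,-0.5],[0,0,0,0,0,0,-0.5]]]'

```text
time: 4.78
tool_pos: [0.448, -0.2881, 0.1283]
tcp_rot: [2.135, 2.303, -0.001]
wrist_force: [-2.9, 0.1, 6.6]
width: 0.353
grip_force: 61.6
```

Call:
jog_arm --increments '[[[0,0,0,0,0,0,-0.5],[0,0,0,0,0,0,-0.5],[0,0,0,0,0,0,-0.5],[0,0,0,0,0,0,-0.5],[0,0,0,0,0,0,-0.5]]]'

```text
time: 5.2
tool_pos: [0.448, -0.2881, 0.1284]
tcp_rot: [2.135, 2.303, -0.001]
wrist_force: [-2.3, 0.6, 6.9]
width: 0.352
grip_force: 61.6
```

Call:
jog_arm --increments '[[[0,0,-0.3,0,0,0,-0.5],[0,0,-0.6,0,0,0,-0.5],[0,0,-0.8,0,0,0,-0.5],[0,0,-0.8,0,0,0,-0.5],[0,0,-0.8,0,0,0,-0.5]]]' --force 100

```text
time: 5.62
tool_pos: [0.4467, -0.2869, 0.2255]
tcp_rot: [-2.134, -2.301, 0.0]
wrist_force: [0.3, -0.8, -6.2]
width: 0.341
grip_force: 100.2
```

Call:
jog_arm --increments '[[[0.5,0.3,0,0,0,0,-0.5],[0.8,0.5,0,0,0,0,-0.5],[0.9,0.6,0,0,0,0,-0.5],[0.9,0.6,0,0,0,0,-0.5],[0.9,0.6,0,0,0,0,-0.5]]]'

```text
time: 6.03
tool_pos: [0.5158, -0.1607, 0.2249]
tcp_rot: [-2.136, -2.301, 0.001]
wrist_force: [0.6, -0.8, -5.7]
width: 0.342
grip_force: 100.3
```

Call:
jog_arm --increments '[[[0.9,0.6,0,0,0,0,-0.5],[0.9,0.6,0,0,0,0,-0.5],[0.9,0.6,0,0,0,0,-0.5],[0.9,0.6,0,0,0,0,-0.5],[0.9,0.6,0,0,0,0,-0.5]]]'

```text
time: 6.45
tool_pos: [0.5955, -0.0191, 0.2246]
tcp_rot: [-2.135, -2.302, 0.002]
wrist_force: [-0.9, 0.2, -6.2]
width: 0.341
grip_force: 100.3
```

Call:
jog_arm --increments '[[[0.9,0.6,0,0,0,0,-0.5],[0.9,0.6,0,0,0,0,-0.5],[0.9,0.6,0,0,0,0,-0.5],[0.6,0.5,0,0,0,0,-0.5],[0.3,0.3,0,0,0,0,-0.5]]]'

```text
time: 6.87
tool_pos: [0.6659, 0.0958, 0.2245]
tcp_rot: [-2.132, -2.304, 0.0]
wrist_force: [-0.8, 0.5, -5.9]
width: 0.342
grip_force: 100.3
```

Run:
```python
from h import *
go(.709,.168,.117,4)
print(read_state())
```

```text
move [2.28 1.62 3.58] yaw 4.44 turn 0.07
{'time': 6.8667, 'q': array([1.05370556e-01, 3.16476543e-01, 1.68727327e+00, 1.51035687e-03,
       1.13945134e+00, 2.72269745e-02]), 'joint_vel': array([ 0.12555183,  0.19033659, -0.24582981, -0.03430733,  0.08078362,
        0.13510644]), 'joint_torque': array([-1.88892740e-01, -5.71510327e+01, -3.70657003e+01,  5.68691944e-02,
        3.53481577e-03, -6.58561854e-03]), 'tool_pos': array([0.66588472, 0.0958439 , 0.22445154]), 'tcp_rot': array([-2.13228136e+00, -2.30430983e+00,  4.81616637e-04]), 'wrist_force': array([-0.83212476,  0.51685584, -5.91934416]), 'torque': array([-0.00100715, -0.04214433,  0.06557351]), 'grip_force': 100.31309366226196, 'width': 0.3422644212955818}
```

Call:
jog_arm --increments '[[[0.8,0.5,0,0,0,0,-0.5],[0.8,0.5,0,0,0,0,-0.5],[0.5,0.4,0,0,0,0,-0.5],[0.1,0.1,0.3,0,0,0,-0.5],[0,0,0.5,0,0,0,-0.5]]]'

```text
time: 7.28
tool_pos: [0.707, 0.1631, 0.2027]
tcp_rot: [2.133, 2.304, 0.004]
wrist_force: [0.9, -0.4, -5.2]
width: 0.34
grip_force: 100.5
```

Call:
jog_arm --increments '[[[0,0,0.7,0,0,0,-0.5],[0,0,0.7,0,0,0,-0.5],[0,0,0.5,0,0,0,-0.5],[0,0,0.3,0,0,0,-0.5],[0,0,0,0,0,0,-0.5]]]'

```text
time: 7.7
tool_pos: [0.7027, 0.1604, 0.1311]
tcp_rot: [-2.134, -2.299, 0.01]
wrist_force: [-1.3, -1.3, -6.4]
width: 0.341
grip_force: 100.2
```

Run:
```python
from h import *
go(.709,.168,.117,4)
print(read_state()['tool_pos'])
```

```text
move [0.24 0.23 0.47] yaw 4.27 turn 0.05
[0.70268955 0.16043508 0.1311463 ]
```

Call:
jog_arm --increments '[[[0.1,0.1,0.1,0,0,0,-0.5],[0.1,0.1,0.1,0,0,0,-0.5],[0,0,0.1,0,0,0,-0.5],[0,0,0.1,0,0,0,-0.5],[0,0,0,0,0,0,-0.5]]]'

```text
time: 8.12
tool_pos: [0.7112, 0.1685, 0.124]
tcp_rot: [2.136, 2.304, 0.0]
wrist_force: [-0.3, 0.1, -6.5]
width: 0.34
grip_force: 100.3
```

Call:
jog_arm --increments '[[[0,0,0.03,0,0,0,-0.5],[0,0,0.03,0,0,0,-0.5],[0,0,0,0,0,0,-0.5],[0,0,0,0,0,0,-0.5],[0,0,0,0,0,0,-0.5]]]'

```text
time: 8.53
tool_pos: [0.7112, 0.1683, 0.1222]
tcp_rot: [2.136, 2.303, 0.0]
wrist_force: [-0.1, -0.3, -5.6]
width: 0.344
grip_force: 100.4
```

Call:
jog_arm --increments '[[[0,0,0.06,0,0,0,-0.5],[0,0,0.06,0,0,0,-0.5],[0,0,0.03,0,0,0,-0.5],[0,0,0,0,0,0,-0.5],[0,0,0,0,0,0,-0.5]]]'

```text
time: 8.95
tool_pos: [0.711, 0.1683, 0.1173]
tcp_rot: [-2.136, -2.303, 0.001]
wrist_force: [-0.1, 0.6, -5.7]
width: 0.344
grip_force: 100.4
```

Call:
jog_arm --increments '[[[0,0,0.03,0,0,0,-0.5],[0,0,0.03,0,0,0,-0.5],[0,0,0,0,0,0,-0.5],[0,0,0,0,0,0,-0.5],[0,0,0,0,0,0,-0.5]]]'

```text
time: 9.37
tool_pos: [0.7113, 0.1684, 0.1167]
tcp_rot: [2.136, 2.303, 0.001]
wrist_force: [-2.3, -0.6, 1.4]
width: 0.34
grip_force: 101.2
```

Call:
jog_arm --increments '[[[0,0,0,0,0,0,0.1],[0,0,0,0,0,0,0.4],[0,0,0,0,0,0,0.4],[0,0,-0.3,0,0,0,0.4],[0,0,-0.6,0,0,0,0.4]]]'

```text
time: 9.78
tool_pos: [0.7096, 0.1681, 0.1406]
tcp_rot: [-2.134, -2.302, 0.006]
wrist_force: [-1.2, -0.3, -0.2]
width: 0.7
grip_force: 0.0
```

Call:
jog_arm --increments '[[[0,0,-0.8,0,0,0,1],[0,0,-0.8,0,0,0,1],[-0.8,-0.6,-0.3,0,0,0,1],[-0.9,-0.6,0,0,0,0,1],[-0.9,-0.6,0,0,0,0,1]]]'

```text
time: 10.2
tool_pos: [0.6641, 0.0864, 0.2029]
tcp_rot: [2.132, 2.303, 0.006]
wrist_force: [0.6, -0.7, 0.0]
width: 1.001
grip_force: 0.0
```

Call:
jog_arm --increments '[[[-0.9,-0.6,0,0,0,0,1],[-0.9,-0.6,0,0,0,0,1],[-0.9,-0.6,0,0,0,0,1],[-0.9,-0.6,0,0,0,0,1],[-0.9,-0.6,0,0,0,0,1]]]'

```text
time: 10.62
tool_pos: [0.5832, -0.0561, 0.2011]
tcp_rot: [2.135, 2.303, 0.002]
wrist_force: [-0.2, -0.2, 0.2]
width: 1.0
grip_force: 0.0
```

Call:
jog_arm --increments '[[[-0.9,-0.6,0,0,0,0,1],[-0.9,-0.6,0,0,0,0,1],[-0.9,-0.6,0,0,0,0,1],[-0.9,-0.6,0,0,0,0,1],[0,0,0,0,0,0,1]]]'

```text
time: 11.03
tool_pos: [0.5179, -0.1721, 0.2009]
tcp_rot: [2.139, 2.298, -0.003]
wrist_force: [0.2, -0.8, -0.0]
width: 1.002
grip_force: 0.0
```

Run:
```python
from h import *
print(read_state()['tool_pos']); go(.4455,-.25,.23,4.4)
im,d,p,W=shot('top'); P=cloud(d,p,W); Z=P[...,2]; cv2.imwrite('pics/t2.png',im[100:280,140:460])
near=np.hypot(P[...,0]-.71,P[...,1]-.16)<.1
rect(P,near&(Z>.046)&(Z<.07),.056,p,W,'bar')
near=np.hypot(P[...,0]-.4455,P[...,1]+.296)<.05
rect(P,near&(Z>.04)&(Z<.07),.048,p,W,'oblong')
```

```text
[ 0.51794002 -0.17205074  0.20090174]
move [-2.42 -2.59 -0.96] yaw 4.11 turn -0.05
bar [0.7127 0.1606] [0.0362 0.1564] 3.6 z 0.0563
oblong [ 0.4473 -0.2999] [0.0443 0.0639] 6.1 z 0.0475
```

Call:
jog_arm --increments '[[[-0.7,-0.7,0,0,0,0,1],[-0.7,-0.7,0,0,0,0,1],[-0.7,-0.7,0,0,0,0,1],[-0.4,-0.4,0,0,0,0,1],[0,0,0,0,0,0,1]]]'

```text
time: 11.5
tool_pos: [0.45, -0.2498, 0.2006]
tcp_rot: [2.138, 2.301, -0.001]
wrist_force: [-0.3, -0.3, 0.3]
width: 0.999
grip_force: 0.0
```

Run:
```python
from h import *
print(read_state()['tool_pos']); 
im,d,p,W=shot('wrist'); P=cloud(d,p,W); Z=P[...,2]; cv2.imwrite('pics/w2.png',im)
near=np.hypot(P[...,0]-.4455,P[...,1]+.296)<.05
r=rect(P,near&(Z>.04)&(Z<.053),.048,p,W,'oblong')
near=(np.hypot(P[...,0]-.4455,P[...,1]+.296)<.12)
for n,sy in(('rod+',.06),('rod-',-.06)):
    q=P[(Z>.07)&(Z<.09)&(np.hypot(P[...,0]-.4455+.08*sy,P[...,1]+.295-sy)<.02)]; print(n,len(q),np.median(q,0).round(4) if len(q) else '')
m=(Z>.025)&(Z<.05)&(np.hypot(P[...,0]-.66,P[...,1]+.183)<.07); rect(P,m,.036,p,W,'foot'); 
m=(Z>.012)&(Z<.05)&(np.abs(P[...,0]-.66)<.075)&(np.abs(P[...,1]+.183)<.08); m=cv2.morphologyEx(m.astype(np.uint8),3,np.ones((15,15)));rect(P,m,.02,p,W,'rack')
go(.4455,-.296,.106,4.4)
```

```text
[ 0.44998256 -0.24979382  0.20055957]
oblong [ 0.4462 -0.2954] [0.0431 0.0648] 6.2 z 0.0473
rod+ 203 [ 0.4385 -0.2333  0.0823]
rod- 157 [ 0.4487 -0.3513  0.0776]
foot [ 0.6488 -0.1806] [0.0662 0.0655] 37.6 z 0.0352
rack [ 0.6611 -0.1818] [0.1274 0.1272] 5.4 z 0.0195
move [-1.55 -0.3   3.15] yaw 4.21 turn -0.03
```

View pics/w2.png

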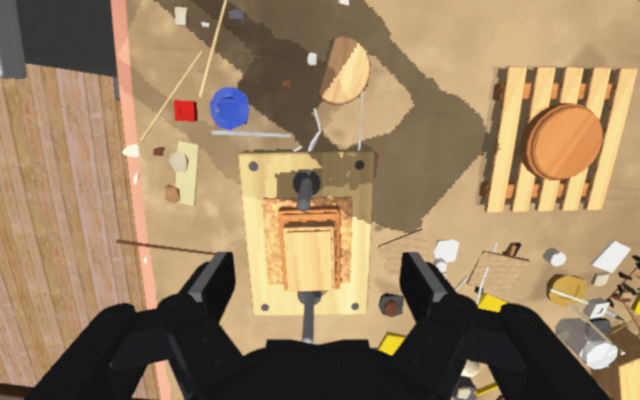

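The wrist view shows the freed oblong on the pad at about (309,255), with the rods clear at both ends. Now I grip it by the upper step.

Call:
jog_arm --increments '[[[-0.5,-0.1,0.3,0,0,-0.2,1],[-0.5,0,0.6,0,0,0,1],[-0.4,0,0.7,0,0,0,1],[-0.2,0,0.7,0,0,0,1],[0,0,0.7,0,0,0,1]]]'

```text
time: 11.97
tool_pos: [0.4544, -0.297, 0.1099]
tcp_rot: [2.109, 2.324, 0.001]
wrist_force: [0.5, -0.1, -0.0]
width: 0.997
grip_force: 0.0
```

Call:
jog_arm --increments '[[[0,0,0.1,0,0,0,0.5],[0,0,0,0,0,0,0.3],[0,0,0,0,0,0,0.3],[0,0,0,0,0,0,0.3],[0,0,0,0,0,0,0.3]]]' --force 50

```text
time: 12.38
tool_pos: [0.4534, -0.2967, 0.1085]
tcp_rot: [2.109, 2.324, 0.001]
wrist_force: [-0.8, 0.7, 0.3]
width: 0.651
grip_force: 0.0
```

Run:
```python
from h import *
print(read_state()['tool_pos']); go(.4465,-.296,.106,5.5)
```

```text
[ 0.4533895  -0.29674076  0.1085401 ]
move [ 0.05 -0.23  0.08] yaw 5.55 turn 0.01
```

Call:
jog_arm --increments '[[[0,-0.1,0,0,0,0,0.5],[0,-0.1,0.05,0,0,0,0.5],[0,0,0.03,0,0,0,0.3],[0,0,0,0,0,0,-0.3],[0,0,0,0,0,0,-0.3]]]'

```text
time: 12.8
tool_pos: [0.4463, -0.2973, 0.1049]
tcp_rot: [2.112, 2.325, 0.0]
wrist_force: [-1.3, 0.2, 0.2]
width: 0.499
grip_force: 51.9
```

Call:
jog_arm --increments '[[[0,0,0,0,0,0,-0.3],[0,0,0,0,0,0,-0.3],[0,0,0,0,0,0,-0.3],[0,0,0,0,0,0,-0.3],[0,0,0,0,0,0,-0.3]]]'

```text
time: 13.22
tool_pos: [0.4463, -0.2973, 0.1047]
tcp_rot: [2.112, 2.325, -0.0]
wrist_force: [-0.7, -0.5, 4.7]
width: 0.5
grip_force: 52.5
```

Call:
jog_arm --increments '[[[0,0,0,0,0,0,-0.3],[0,0,-0.2,0,0,0,-0.3],[0,0,-0.4,0,0,0,-0.3],[0,0,-0.5,0,0,0,-0.3],[0,0,0,0,0,0,-0.3]]]'

```text
time: 13.63
tool_pos: [0.4477, -0.298, 0.1404]
tcp_rot: [2.109, 2.322, 0.001]
wrist_force: [1.0, -0.6, -0.0]
width: 0.502
grip_force: 52.0
```

Call:
jog_arm --increments '[[[0,0,-0.8,0,0,0,-0.3],[0,0,-0.8,0,0,0,-0.3],[0,0,-0.8,0,0,0,-0.3],[0.5,0.3,-0.3,0,0,0,-0.3],[0.9,0.4,0,0,0,0,-0.3]]]'

```text
time: 14.05
tool_pos: [0.4648, -0.2557, 0.2222]
tcp_rot: [2.11, 2.317, 0.001]
wrist_force: [0.8, -0.0, -0.4]
width: 0.496
grip_force: 52.0
```

Call:
jog_arm --increments '[[[1,0.5,0,0,0,0,-0.3],[1,0.5,0,0,0,0,-0.3],[1,0.5,0,0,0,0,-0.3],[1,0.5,0,0,0,0,-0.3],[1,0.5,0,0,0,0,-0.3]]]'

```text
time: 14.47
tool_pos: [0.5233, -0.095, 0.2182]
tcp_rot: [-2.112, -2.326, -0.0]
wrist_force: [1.2, -0.5, -0.2]
width: 0.502
grip_force: 52.0
```

Call:
jog_arm --increments '[[[1,0.5,0,0,0,0,-0.3],[1,0.5,0,0,0,0,-0.3],[1,0.5,0,0,0,0,-0.3],[1,0.5,0,0,0,0,-0.3],[1,0.5,0,0,0,0,-0.3]]]'

```text
time: 14.88
tool_pos: [0.5835, 0.0616, 0.2181]
tcp_rot: [-2.111, -2.326, 0.0]
wrist_force: [-0.1, -0.6, -0.1]
width: 0.499
grip_force: 52.0
```

Call:
jog_arm --increments '[[[1,0.5,0,0,0,0,-0.3],[1,0.5,0,0,0,0,-0.3],[0.8,0.4,0,0,0,0,-0.3],[0.4,0.2,0,0,0,0,-0.3],[0,0,0,0,0,0,-0.3]]]'

```text
time: 15.3
tool_pos: [0.6225, 0.1627, 0.218]
tcp_rot: [-2.108, -2.329, -0.001]
wrist_force: [0.2, -0.9, -1.7]
width: 0.497
grip_force: 52.0
```

Run:
```python
from h import *
print(read_state()['tool_pos']); go(.62,.16,.123,5)
```

```text
[0.62252356 0.16274192 0.21803974]
move [-0.09 -0.09  3.17] yaw 5.69 turn 0.12
```

Call:
jog_arm --increments '[[[0,0,0.6,0,0,0,-0.3],[0,0,0.8,0,0,0,-0.3],[0,0,0.8,0,0,0,-0.3],[0,0,0.5,0,0,0,-0.3],[0,0,0.2,0,0,0,-0.3]]]'

```text
time: 15.72
tool_pos: [0.6193, 0.1581, 0.1278]
tcp_rot: [-2.111, -2.322, 0.009]
wrist_force: [-1.0, -0.4, -1.0]
width: 0.501
grip_force: 52.0
```

Call:
jog_arm --increments '[[[0,0,0.05,0,0,0,-0.3],[0,0,0,0,0,0,-0.3],[0,0,0,0,0,0,-0.3],[0,0,0,0,0,0,-0.3],[0,0,0,0,0,0,-0.3]]]'

```text
time: 16.13
tool_pos: [0.623, 0.1601, 0.1315]
tcp_rot: [2.111, 2.325, 0.003]
wrist_force: [0.5, 0.9, -0.3]
width: 0.497
grip_force: 52.0
```

Call:
jog_arm --increments '[[[0,0,0.07,0,0,0,-0.3],[0,0,0.07,0,0,0,-0.3],[0,0,0.07,0,0,0,-0.3],[0,0,0.07,0,0,0,-0.3],[0,0,0,0,0,0,-0.3]]]'

```text
time: 16.55
tool_pos: [0.6221, 0.1601, 0.1228]
tcp_rot: [-2.112, -2.326, 0.0]
wrist_force: [-2.4, -0.7, 7.7]
width: 0.499
grip_force: 52.8
```

Call:
jog_arm --increments '[[[0,0,0.02,0,0,0,-0.3],[0,0,0.02,0,0,0,-0.3],[0,0,0,0,0,0,-0.3],[0,0,0,0,0,0,-0.3],[0,0,0,0,0,0,-0.3]]]'

```text
time: 16.97
tool_pos: [0.6221, 0.1601, 0.1227]
tcp_rot: [2.112, 2.326, -0.0]
wrist_force: [-6.0, -1.2, 12.8]
width: 0.498
grip_force: 53.5
```

Call:
jog_arm --increments '[[[0,0,0,0,0,0,0.5],[0,0,0,0,0,0,0.6],[0,0,-0.3,0,0,0,0.6],[0,0,-0.7,0,0,0,0.6],[0,0,-0.8,0,0,0,1]]]'

```text
time: 17.38
tool_pos: [0.6204, 0.1597, 0.1727]
tcp_rot: [-2.11, -2.324, 0.006]
wrist_force: [0.3, 0.1, 0.2]
width: 0.92
grip_force: 0.0
```

Call:
jog_arm --increments '[[[-0.5,0,-0.7,0,0,0,1],[-1,0,0,0,0,0,1],[-1,0,0,0,0,0,1],[-1,0,0,0,0,0,1],[-1,0,0,0,0,0,1]]]'

```text
time: 17.8
tool_pos: [0.6351, 0.0246, 0.1958]
tcp_rot: [2.111, 2.326, 0.0]
wrist_force: [-0.7, 0.8, -0.3]
width: 0.996
grip_force: 0.0
```

Call:
jog_arm --increments '[[[-1,0,0,0,0,0,1],[-1,0,0,0,0,0,1],[-1,0,0,0,0,0,1],[-1,0,0,0,0,0,1],[-1,0,0,0,0,0,1]]]'

```text
time: 18.22
tool_pos: [0.6493, -0.1252, 0.1955]
tcp_rot: [-2.112, -2.326, 0.0]
wrist_force: [0.9, 0.5, 0.5]
width: 1.002
grip_force: 0.0
```

Call:
jog_arm --increments '[[[-0.5,0,0,0,0,0,1],[-0.3,0,0,0,0,0,1],[-0.1,0,0,0,0,0,1],[0,0,0,0,0,0,1],[0,0,0,0,0,0,1]]]'

```text
time: 18.63
tool_pos: [0.6519, -0.1493, 0.1951]
tcp_rot: [-2.111, -2.326, -0.0]
wrist_force: [-0.1, -0.7, 0.8]
width: 1.001
grip_force: 0.0
```

Run:
```python
from h import *
print(read_state()['tool_pos']); 
im,d,p,W=shot('wrist'); P=cloud(d,p,W); Z=P[...,2]; cv2.imwrite('pics/w3.png',im)
m=(Z>.0335)&(Z<.05)&(np.hypot(P[...,0]-.66,P[...,1]+.183)<.07); r=rect(P,m,.036,p,W,'foot'); 
m=(Z>.014)&(Z<.05)&(np.abs(P[...,0]-.66)<.075)&(np.abs(P[...,1]+.183)<.085); m=cv2.morphologyEx(m.astype(np.uint8),3,np.ones((25,25)));rect(P,m,.02,p,W,'rack')
go(*r[0],.0895,5.5)
im,d,p,W=shot('top'); P=cloud(d,p,W); Z=P[...,2]; cv2.imwrite('pics/t3.png',im); np.savez('t3.npz',im=im,d=d,W=W)
rect(P,(np.hypot(P[...,0]-.62,P[...,1]-.16)<.07)&(Z>.06)&(Z<.08)&(P[...,0]<.67),.066,p,W,'oblong top on bat')
rect(P,(np.abs(P[...,0]-.445)<.09)&(np.abs(P[...,1]+.297)<.11)&(Z>.009)&(Z<.1),.015,p,W,'board')
pr=(np.abs(P[...,0]-.445)<.09)&(np.abs(P[...,1]+.297)<.11)
v,u=np.where(pr); c=cv2.resize(im[v.min():v.max(),u.min():u.max()],None,fx=6,fy=6,interpolation=2); cv2.imwrite('pics/t3c.png',c); print(u.min(),v.min())
for k in (1,-1):
    m=pr&(Z>.055)&(Z<.12)&(np.abs(P[...,1]+.297-k*.06)<.03); q=P[m]; print(len(q),np.median(q,0).round(4) if len(q) else '')
```

```text
[ 0.65190253 -0.14933072  0.1951216 ]
foot [ 0.6555 -0.1792] [0.0597 0.0589] 66.0 z 0.0354
rack [ 0.6611 -0.1805] [0.1147 0.1276] 5.5 z 0.0194
move [-1.01  0.02  3.52] yaw 5.59 turn 0.01
oblong top on bat [0.6227 0.1557] [0.0452 0.0624] 4.3 z 0.0657
board [ 0.4449 -0.2955] [0.1243 0.1793] 4.9 z 0.0165
345 202
18 [ 0.4386 -0.2365  0.0816]
21 [ 0.4488 -0.3546  0.0807]
```

View pics/t3c.png

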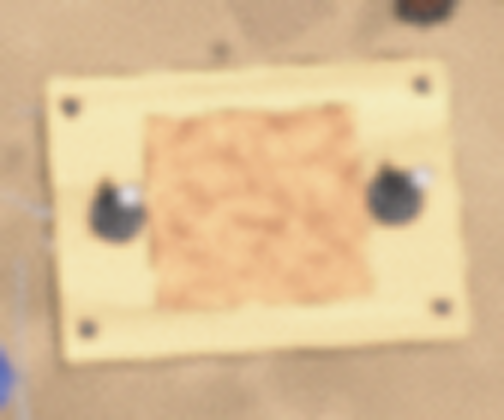

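The crop shows the empty cork pad centred at about (260,205), with rods at (118,215) and (395,195), so the press is free. Next I descend on the foot.

Call:
jog_arm --increments '[[[-0.3,0,0.4,0,0,0,1],[-0.3,0,0.7,0,0,0,1],[-0.3,0,0.7,0,0,0,1],[-0.1,0,0.7,0,0,0,1],[0,0,0.4,0,0,0,1]]]'

```text
time: 19.15
tool_pos: [0.6533, -0.1804, 0.1047]
tcp_rot: [-2.109, -2.323, 0.003]
wrist_force: [-0.5, -0.2, -0.5]
width: 1.004
grip_force: 0.0
```

Call:
jog_arm --increments '[[[0,0,0.1,0,0,0,1],[0,0,0,0,0,0,1],[0,0,0,0,0,0,1],[0,0,0,0,0,0,1],[0,0,0,0,0,0,1]]]'

```text
time: 19.57
tool_pos: [0.656, -0.1805, 0.1071]
tcp_rot: [2.11, 2.324, 0.002]
wrist_force: [0.0, -0.0, 0.6]
width: 0.997
grip_force: 0.0
```

Run:
```python
from h import *
print(read_state()['tool_pos']); go(.6550,-.1805,.089,5.5)
```

```text
[ 0.65603543 -0.18047545  0.10711132]
move [ 0.   -0.04  0.6 ] yaw 5.54 turn 0.01
```

Call:
jog_arm --increments '[[[0,0,0.15,0,0,0,1],[0,0,0.15,0,0,0,1],[0,0,0.15,0,0,0,1],[0,0,0.1,0,0,0,1],[0,0,0,0,0,0,1]]]'

```text
time: 19.98
tool_pos: [0.654, -0.1801, 0.0874]
tcp_rot: [-2.111, -2.324, 0.001]
wrist_force: [0.7, 0.2, -0.9]
width: 0.996
grip_force: 0.0
```

Call:
jog_arm --increments '[[[0,0,0,0,0,0,1],[0,0,0,0,0,0,0.7],[0,0,0,0,0,0,0.5],[0,0,0,0,0,0,0.3],[0,0,0,0,0,0,0.3]]]' --force 35

```text
time: 20.4
tool_pos: [0.6554, -0.1806, 0.0896]
tcp_rot: [2.111, 2.325, 0.001]
wrist_force: [0.1, 0.4, 2.8]
width: 0.742
grip_force: 38.7
```

Call:
jog_arm --increments '[[[0,0,0,0,0,0,0.2],[0,0,0,0,0,0,0.2],[0,0,0,0,0,0,0.2],[0,0,0,0,0,0,0.2],[0,0,0,0,0,0,0.2]]]'

```text
time: 20.82
tool_pos: [0.6554, -0.1806, 0.0896]
tcp_rot: [2.111, 2.325, 0.001]
wrist_force: [-0.4, 0.2, 4.9]
width: 0.745
grip_force: 39.0
```

Call:
jog_arm --increments '[[[0,0,-0.2,0,0,0,0.2],[0,0,-0.5,0,0,0,0.2],[0,0,-0.8,0,0,0,0.2],[0,0,-0.8,0,0,0,0.2],[0,0,-0.8,0,0,0,0.2]]]' --force 45

```text
time: 21.23
tool_pos: [0.6543, -0.1802, 0.1828]
tcp_rot: [-2.111, -2.325, 0.001]
wrist_force: [-0.2, -0.2, 1.0]
width: 0.743
grip_force: 49.3
```

Call:
jog_arm --increments '[[[-0.2,-0.5,-0.3,0,0,0,0.2],[-0.4,-0.9,0,0,0,0,0.2],[-0.4,-0.9,0,0,0,0,0.2],[-0.4,-0.9,0,0,0,0,0.2],[-0.4,-0.9,0,0,0,0,0.2]]]'

```text
time: 21.65
tool_pos: [0.5363, -0.2462, 0.1915]
tcp_rot: [2.111, 2.326, -0.0]
wrist_force: [-0.3, 0.7, 0.1]
width: 0.738
grip_force: 49.3
```

Call:
jog_arm --increments '[[[-0.4,-0.9,0,0,0,0,0.2],[-0.4,-0.9,0,0,0,0,0.2],[-0.3,-0.8,0,0,0,0,0.2],[-0.2,-0.4,0,0,0,0,0.2],[0,0,0,0,0,0,0.2]]]'

```text
time: 22.07
tool_pos: [0.4496, -0.2943, 0.1911]
tcp_rot: [-2.114, -2.323, 0.001]
wrist_force: [-0.5, 0.5, -0.0]
width: 0.737
grip_force: 49.4
```

Call:
jog_arm --increments '[[[0,0,0,0,0,0,0.2],[0,0,0,0,0,0,0.2],[0,0,0,0,0,0,0.2],[0,0,0,0,0,0,0.2],[0,0,0,0,0,0,0.2]]]'

```text
time: 22.48
tool_pos: [0.4526, -0.293, 0.1907]
tcp_rot: [-2.11, -2.327, -0.0]
wrist_force: [0.1, -0.1, -0.4]
width: 0.742
grip_force: 49.4
```

Run:
```python
from h import *
print(read_state()['tool_pos']); go(.4446,-.2943,.088,4.9)
im,d,p,W=shot('top'); P=cloud(d,p,W); Z=P[...,2]
f=np.load('t3.npz'); P0=cloud(f['d'],p,W); pr=(np.abs(P0[...,0]-.445)<.056)&(np.abs(P0[...,1]+.296)<.052); h=cv2.cvtColor(f['im'],cv2.COLOR_BGR2HSV)
print(np.median(h[pr],0), np.median(h[(np.abs(P0[...,0]-.4)<.01)&(np.abs(P0[...,1]+.296)<.05)],0))
m=pr&(h[...,0]<15)&(h[...,1]>80)
rect(P0,m,.018,p,W,'pad')
```

```text
[ 0.45258695 -0.29302615  0.19072086]
move [-0.02 -0.27  3.42] yaw 5.59 turn 0.11
[ 16. 100. 238.] [ 22.   75.5 240. ]
pad [ 0.4357 -0.322 ] [0.0308 0.0174] 26.6 z 0.0178
```

Call:
jog_arm --increments '[[[0,-0.1,0.3,0,0,0.1,0.2],[0,-0.1,0.6,0,0,0,0.2],[0,-0.07,0.6,0,0,0,0.2],[0,0,0.6,0,0,0,0.2],[0,0,0.4,0,0,0,0.2]]]'

```text
time: 22.95
tool_pos: [0.4426, -0.2933, 0.1134]
tcp_rot: [-2.122, -2.312, 0.001]
wrist_force: [-0.0, 0.2, -0.8]
width: 0.737
grip_force: 49.4
```

Call:
jog_arm --increments '[[[0,0,0,0,0,0,0.2],[0,0,0,0,0,0,0.2],[0,0,0,0,0,0,0.2],[0,0,0,0,0,0,0.2],[0,0,0,0,0,0,0.2]]]'

```text
time: 23.37
tool_pos: [0.4446, -0.2948, 0.1171]
tcp_rot: [2.122, 2.313, 0.0]
wrist_force: [0.8, -0.3, 0.5]
width: 0.735
grip_force: 49.4
```

Run:
```python
from h import *
print(read_state()['tool_pos']); go(.4446,-.2943,.0876,4.9)
p=viewer.camera_params('top')
f=np.load('t3.npz'); W=f['W']; P0=cloud(f['d'],p,W); pr=(np.abs(P0[...,0]-.445)<.056)&(np.abs(P0[...,1]+.296)<.052); h=cv2.cvtColor(f['im'],cv2.COLOR_BGR2HSV)
m=pr&(h[...,0]<19)&(h[...,1]>85)
rect(P0,m,.018,p,W,'pad')
```

```text
[ 0.44459901 -0.29478284  0.11706203]
move [ 0.02 -0.    0.98] yaw 4.92 turn 0.0
pad [ 0.4455 -0.2985] [0.0851 0.1001] 4.7 z 0.0181
```

Call:
jog_arm --increments '[[[0,0,0.2,0,0,0,0.2],[0,0,0.25,0,0,0,0.2],[0,0,0.2,0,0,0,0.2],[0,0,0.15,0,0,0,0.2],[0,0,0,0,0,0,0.2]]]'

```text
time: 23.78
tool_pos: [0.4427, -0.2934, 0.09]
tcp_rot: [-2.122, -2.312, 0.001]
wrist_force: [-0.6, 0.4, -0.3]
width: 0.745
grip_force: 49.4
```

Call:
jog_arm --increments '[[[0,0,0,0,0,0,0.2],[0,0,0,0,0,0,0.2],[0,0,0.03,0,0,0,0.2],[0,0,0.03,0,0,0,0.2],[0,0,0,0,0,0,0.2]]]'

```text
time: 24.2
tool_pos: [0.4438, -0.2942, 0.09]
tcp_rot: [2.124, 2.315, 0.0]
wrist_force: [0.0, -0.5, -0.3]
width: 0.742
grip_force: 49.4
```

Call:
jog_arm --increments '[[[0,0,0.03,0,0,0,0.2],[0,0,0.03,0,0,0,0.2],[0,0,0,0,0,0,0.2],[0,0,0,0,0,0,0.2],[0,0,0,0,0,0,0.2]]]'

```text
time: 24.62
tool_pos: [0.4438, -0.2942, 0.0882]
tcp_rot: [2.124, 2.315, -0.0]
wrist_force: [-0.1, -0.9, -0.9]
width: 0.74
grip_force: 49.4
```

Call:
jog_arm --increments '[[[0,0.02,0.03,0,0,0,0.2],[0,0,0.02,0,0,0,0.2],[0,0,0,0,0,0,0.2],[0,0,0,0,0,0,0.2],[0,0,0,0,0,0,0.2]]]'

```text
time: 25.03
tool_pos: [0.4443, -0.2942, 0.0877]
tcp_rot: [-2.124, -2.315, 0.0]
wrist_force: [-3.8, 1.4, 7.7]
width: 0.742
grip_force: 50.2
```

Call:
jog_arm --increments '[[[0,0,0,0,0,0,0.6],[0,0,0,0,0,0,0.8],[0,0,0,0,0,0,1],[0,0,0,0,0,0,1],[0,0,-0.3,0,0,0,1]]]'

```text
time: 25.45
tool_pos: [0.4431, -0.2932, 0.0941]
tcp_rot: [-2.121, -2.312, 0.001]
wrist_force: [0.4, -0.4, -0.1]
width: 1.0
grip_force: 0.0
```

Call:
jog_arm --increments '[[[0,0,-0.7,0,0,0,1],[0,0,-0.8,0,0,0,1],[0,0,-0.8,0,0,0,1],[0.4,0,-0.5,0,0,0,1],[0.8,0,0,0,0,0,1]]]'

```text
time: 25.87
tool_pos: [0.4443, -0.2613, 0.1851]
tcp_rot: [2.119, 2.305, 0.002]
wrist_force: [0.9, 0.7, 0.5]
width: 1.0
grip_force: 0.0
```

Call:
jog_arm --increments '[[[1,0,0,0,0,0,1],[1,0,0,0,0,0,1],[1,0,0,0,0,0,1],[0.9,0.1,0,0,0,0,1],[0.6,0.1,0,0,0,0,1]]]'

```text
time: 26.28
tool_pos: [0.4349, -0.1212, 0.1801]
tcp_rot: [-2.123, -2.315, -0.001]
wrist_force: [0.2, 0.4, -0.5]
width: 0.999
grip_force: 0.0
```

Call:
jog_arm --increments '[[[0.4,0.1,0,0,0,0,1],[0.2,0.1,0,0,0,0,1],[0,0,0,0,0,0,1],[0,0,0,0,0,0,1],[0,0,0,0,0,0,1]]]'

```text
time: 26.7
tool_pos: [0.4403, -0.1055, 0.1799]
tcp_rot: [2.124, 2.314, -0.0]
wrist_force: [-0.3, -0.1, -0.9]
width: 0.999
grip_force: 0.0
```

```bash
cat > foot.py <<'E'
from h import *
print(read_state()['tool_pos'])
im,d,p,W=shot('top'); P=cloud(d,p,W); Z=P[...,2]; cv2.imwrite('pics/t4.png',im); np.savez('t4.npz',im=im,d=d,W=W)
rect(P,(np.hypot(P[...,0]-.445,P[...,1]+.296)<.047)&(Z>.026)&(Z<.06),.034,p,W,'foot on press')
rect(P,(np.abs(P[...,0]-.445)<.09)&(np.abs(P[...,1]+.297)<.11)&(Z>.009)&(Z<.1),.015,p,W,'board')
rect(P,(np.hypot(P[...,0]-.4637,P[...,1]+.0579)<.04)&(Z>.006)&(Z<.03),.014,p,W,'rtop')
im,d,p,W=shot('wrist'); P=cloud(d,p,W); Z=P[...,2]; cv2.imwrite('pics/w4.png',im)
rect(P,(np.hypot(P[...,0]-.4637,P[...,1]+.0579)<.04)&(Z>.0115)&(Z<.03),.014,p,W,'rtop wrist')
rect(P,(np.hypot(P[...,0]-.445,P[...,1]+.294)<.047)&(Z>.031)&(Z<.06),.034,p,W,'foot wrist')
E
python3 foot.py
```

```text
[ 0.44026621 -0.1054595   0.17991967]
foot on press [ 0.4448 -0.2951] [0.064  0.0637] 1.4 z 0.034
board [ 0.445  -0.2967] [0.1244 0.1767] 4.9 z 0.0168
rtop [ 0.4553 -0.0465] [0.0459 0.0207] 31.9 z 0.014
rtop wrist [ 0.4615 -0.0552] [0.0457 0.0464] 21.8 z 0.0134Traceback (most recent call last):
  File "foot.py", line 9, in <module>
    rect(P,(np.hypot(P[...,0]-.445,P[...,1]+.294)<.047)&(Z>.031)&(Z<.06),.034,p,W,'foot wrist')
    ~~~~^^^^^^^^^^^^^^^^^^^^^^^^^^^^^^^^^^^^^^^^^^^^^^^^^^^^^^^^^^^^^^^^^^^^^^^^^^^^^^^^^^^^^^^
  File "h.py", line 30, in rect
    cs=max(cv2.findContours(mask.astype(np.uint8),0,2)[0],key=cv2.contourArea)
ValueError: max() iterable argument is empty
```

View pics/w4.png

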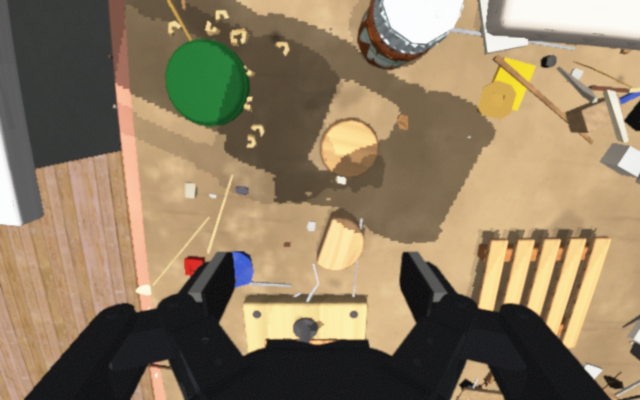

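The wrist view shows the round top at (350,148), with the bottle at (400,30) and the offcut at (340,243) on either side, and the rack now empty. I move over the top disc.

Call:
jog_arm --increments '[[[0.4,0.2,0,0,0,0,1],[0.5,0.3,0.2,0,0,0,1],[0.4,0.2,0.5,0,0,0,1],[0.2,0.1,0.6,0,0,0,1],[0,0,0.5,0,0,0,1]]]'

```text
time: 27.22
tool_pos: [0.4608, -0.0576, 0.1251]
tcp_rot: [2.124, 2.314, 0.001]
wrist_force: [-0.7, -0.8, 0.1]
width: 0.999
grip_force: 0.0
```

Call:
jog_arm --increments '[[[0,0,0,0,0,0,1],[0,0,0,0,0,0,1],[0,0,0,0,0,0,1],[0,0,0,0,0,0,1],[0,0,0,0,0,0,1]]]'

```text
time: 27.63
tool_pos: [0.461, -0.0584, 0.1268]
tcp_rot: [2.124, 2.313, 0.002]
wrist_force: [0.1, -0.6, -0.2]
width: 0.998
grip_force: 0.0
```

Run:
```python
from h import *
print(read_state()['tool_pos'])
im,d,p,W=shot('wrist'); P=cloud(d,p,W); Z=P[...,2]; cv2.imwrite('pics/w5.png',im)
r=rect(P,(np.hypot(P[...,0]-.4637,P[...,1]+.0579)<.04)&(Z>.0115)&(Z<.03),.014,p,W,'rtop wrist')
go(.463,-.0563,.0735,4.9)
```

```text
[ 0.46095178 -0.05842045  0.12684343]
rtop wrist [ 0.4618 -0.0545] [0.0463 0.0465] 44.3 z 0.0134
move [0.06 0.07 1.78] yaw 4.89 turn -0.0
```

Call:
jog_arm --increments '[[[0.05,0.05,0.3,0,0,0,1],[0,0,0.4,0,0,0,0.8],[0,0,0.3,0,0,0,0.7],[0,0,0.2,0,0,0,0.7],[0,0,0.1,0,0,0,0.7]]]'

```text
time: 28.1
tool_pos: [0.4606, -0.0561, 0.0853]
tcp_rot: [-2.123, -2.313, 0.002]
wrist_force: [0.3, -0.9, 0.5]
width: 0.85
grip_force: 0.0
```

Call:
jog_arm --increments '[[[0,0,0.05,0,0,0,0.7],[0,0,0,0,0,0,0.7],[0,0,0,0,0,0,0.7],[0,0,0,0,0,0,0.7],[0,0,0,0,0,0,0.7]]]'

```text
time: 28.52
tool_pos: [0.4619, -0.0564, 0.0856]
tcp_rot: [2.123, 2.314, 0.001]
wrist_force: [-0.1, -0.6, 0.0]
width: 0.852
grip_force: 0.0
```

Run:
```python
from h import *
print(read_state()['tool_pos'])
go(.463,-.0563,.0735,4.9)
```

```text
[ 0.46192859 -0.05638218  0.08564681]
move [-0.    0.04  0.4 ] yaw 4.92 turn 0.0
```

Call:
jog_arm --increments '[[[0,0.03,0.12,0,0,0,0.7],[0,0,0.12,0,0,0,0.7],[0,0,0.1,0,0,0,0.7],[0,0,0.05,0,0,0,0.7],[0,0,0,0,0,0,0.7]]]'

```text
time: 28.93
tool_pos: [0.4619, -0.0561, 0.0728]
tcp_rot: [-2.123, -2.314, 0.001]
wrist_force: [-0.2, 0.6, 0.1]
width: 0.848
grip_force: 0.0
```

Call:
jog_arm --increments '[[[0,0,0,0,0,0,0.5],[0,0,0,0,0,0,0.3],[0,0,0,0,0,0,0.2],[0,0,0,0,0,0,0.1],[0,0,0,0,0,0,-0.1]]]' --force 30

```text
time: 29.35
tool_pos: [0.4627, -0.0563, 0.0739]
tcp_rot: [2.124, 2.314, 0.0]
wrist_force: [-1.7, 0.7, 2.8]
width: 0.56
grip_force: 31.0
```

Call:
jog_arm --increments '[[[0,0,0,0,0,0,-0.1],[0,0,0,0,0,0,-0.1],[0,0,0,0,0,0,-0.1],[0,0,0,0,0,0,-0.1],[0,0,0,0,0,0,-0.1]]]'

```text
time: 29.77
tool_pos: [0.4626, -0.0563, 0.0739]
tcp_rot: [2.124, 2.314, 0.0]
wrist_force: [-2.5, 0.1, 5.0]
width: 0.565
grip_force: 31.2
```

Call:
jog_arm --increments '[[[0,0,-0.2,0,0,0,-0.1],[0,0,-0.6,0,0,0,-0.1],[0,0,-0.9,0,0,0,-0.1],[0,0,-1,0,0,0,-0.1],[0,0,-1,0,0,0,-0.1]]]' --force 40

```text
time: 30.18
tool_pos: [0.4616, -0.0561, 0.185]
tcp_rot: [-2.123, -2.314, 0.001]
wrist_force: [0.9, 0.1, -1.3]
width: 0.557
grip_force: 41.2
```

Call:
jog_arm --increments '[[[-0.5,-0.1,-0.5,0,0,0,-0.1],[-0.9,-0.1,0,0,0,0,-0.1],[-0.9,-0.1,0,0,0,0,-0.1],[-0.9,-0.1,0,0,0,0,-0.1],[-0.9,-0.1,0,0,0,0,-0.1]]]'

```text
time: 30.6
tool_pos: [0.4578, -0.1811, 0.1998]
tcp_rot: [2.123, 2.315, 0.0]
wrist_force: [0.7, -0.5, -0.4]
width: 0.558
grip_force: 41.3
```

Call:
jog_arm --increments '[[[-0.9,-0.2,0,0,0,0,-0.1],[-0.9,-0.2,0,0,0,0,-0.1],[-0.8,-0.2,0,0,0,0,-0.1],[-0.5,-0.1,0,0,0,0,-0.1],[-0.2,0,0,0,0,0,-0.1]]]'

```text
time: 31.02
tool_pos: [0.445, -0.2825, 0.1994]
tcp_rot: [2.126, 2.312, -0.001]
wrist_force: [0.1, -0.1, -0.9]
width: 0.556
grip_force: 41.3
```

Call:
jog_arm --increments '[[[0,0,0,0,0,0,-0.1],[0,0,0,0,0,0,-0.1],[0,0,0,0,0,0,-0.1],[0,0,0,0,0,0,-0.1],[0,0,0,0,0,0,-0.1]]]'

```text
time: 31.43
tool_pos: [0.4457, -0.2795, 0.1994]
tcp_rot: [-2.122, -2.316, -0.0]
wrist_force: [0.2, 0.0, 0.4]
width: 0.554
grip_force: 41.3
```

Run:
```python
from h import *
s=read_state();print(s['tool_pos'],s['width'])
go(.4443,-.2937,.1085,4.9)
```

```text
[ 0.44572241 -0.27946806  0.19940784] 0.553982923271043
move [-0.47 -0.09  3.03] yaw 5.0 turn 0.02
```

Call:
jog_arm --increments '[[[-0.2,-0.03,0.3,0,0,0,-0.1],[-0.2,-0.03,0.6,0,0,0,-0.1],[-0.07,0,0.6,0,0,0,-0.1],[0,0,0.6,0,0,0,-0.1],[0,0,0.3,0,0,0,-0.1]]]'

```text
time: 31.85
tool_pos: [0.4437, -0.2939, 0.1247]
tcp_rot: [-2.121, -2.312, 0.001]
wrist_force: [-0.4, 0.2, -0.7]
width: 0.557
grip_force: 41.2
```

Call:
jog_arm --increments '[[[0,0,0,0,0,0,-0.1],[0,0,0,0,0,0,-0.1],[0,0,0,0,0,0,-0.1],[0,0,0,0,0,0,-0.1],[0,0,0,0,0,0,-0.1]]]'

```text
time: 32.27
tool_pos: [0.4458, -0.2952, 0.1287]
tcp_rot: [2.122, 2.313, 0.0]
wrist_force: [0.5, -0.1, -0.8]
width: 0.551
grip_force: 41.2
```

Run:
```python
from h import *
s=read_state();print(s['tool_pos'],s['width'])
go(.4443,-.2937,.1085,4.9)
```

```text
[ 0.44575565 -0.29519556  0.12874867] 0.55082980021031
move [ 0.05 -0.05  0.67] yaw 4.93 turn 0.0
```

Call:
jog_arm --increments '[[[0.05,-0.05,0.15,0,0,0,-0.1],[0,0,0.15,0,0,0,-0.1],[0,0,0.15,0,0,0,-0.1],[0,0,0.1,0,0,0,-0.1],[0,0,0,0,0,0,-0.1]]]'

```text
time: 32.68
tool_pos: [0.4427, -0.2928, 0.1098]
tcp_rot: [-2.123, -2.313, 0.0]
wrist_force: [-0.1, -0.1, -0.9]
width: 0.553
grip_force: 41.3
```

Call:
jog_arm --increments '[[[0,0,0,0,0,0,-0.1],[0,0,0.02,0,0,0,-0.1],[0,0,0.02,0,0,0,-0.1],[0,0,0,0,0,0,-0.1],[0,0,0,0,0,0,-0.1]]]'

```text
time: 33.1
tool_pos: [0.4434, -0.2934, 0.1099]
tcp_rot: [2.124, 2.315, 0.0]
wrist_force: [-0.2, 0.3, -0.4]
width: 0.554
grip_force: 41.3
```

Run:
```python
from h import *
s=read_state();print(s['tool_pos'],s['wrist_force'])
go(.4443,-.2937,.1078,4.9)
```

```text
[ 0.44343992 -0.29339582  0.10989472] [-0.21673022  0.27556059 -0.41054594]
move [-0.01  0.03  0.07] yaw 4.92 turn 0.0
```

Call:
jog_arm --increments '[[[0,0.03,0.02,0,0,0,-0.1],[0,0,0.03,0,0,0,-0.1],[0,0,0,0,0,0,-0.1],[0,0,0,0,0,0,-0.1],[0,0,0,0,0,0,-0.1]]]'

```text
time: 33.52
tool_pos: [0.4443, -0.2932, 0.1083]
tcp_rot: [-2.124, -2.315, 0.0]
wrist_force: [0.5, 0.3, -0.5]
width: 0.555
grip_force: 41.3
```

Call:
jog_arm --increments '[[[0,0,0.02,0,0,0,-0.1],[0,0,0,0,0,0,-0.1],[0,0,0,0,0,0,-0.1],[0,0,0,0,0,0,-0.1],[0,0,0,0,0,0,-0.1]]]'

```text
time: 33.93
tool_pos: [0.4444, -0.2933, 0.108]
tcp_rot: [2.124, 2.315, 0.0]
wrist_force: [-1.3, 1.8, 5.2]
width: 0.558
grip_force: 41.7
```

Call:
jog_arm --increments '[[[0,0,0,0,0,0,0.3],[0,0,0,0,0,0,0.6],[0,0,0,0,0,0,0.7],[0,0,-0.3,0,0,0,0.7],[0,0,-0.6,0,0,0,0.7]]]'

```text
time: 34.35
tool_pos: [0.4426, -0.292, 0.1328]
tcp_rot: [-2.12, -2.311, 0.001]
wrist_force: [0.2, 0.4, -0.4]
width: 0.855
grip_force: 0.0
```

Call:
jog_arm --increments '[[[0,0,-0.8,0,0,0,1],[0,0,-0.8,0,0,0,1],[0.5,0.2,-0.5,0,0,0,1],[1,0.5,0,0,0,0,1],[1,0.5,0,0,0,0,1]]]'

```text
time: 34.77
tool_pos: [0.4749, -0.216, 0.2003]
tcp_rot: [2.124, 2.308, 0.002]
wrist_force: [0.2, 0.3, -0.5]
width: 0.998
grip_force: 0.0
```

Call:
jog_arm --increments '[[[1,0.5,0,0,0,0,1],[1,0.5,0,0,0,0,1],[1,0.5,0,0,0,0,1],[1,0.5,0,0,0,0,1],[1,0.5,0,0,0,0,1]]]'

```text
time: 35.18
tool_pos: [0.536, -0.058, 0.1984]
tcp_rot: [2.124, 2.314, 0.001]
wrist_force: [0.9, -0.5, -1.0]
width: 0.995
grip_force: 0.0
```

Call:
jog_arm --increments '[[[1,0.5,0,0,0,0,1],[1,0.5,0,0,0,0,1],[1,0.5,0,0,0,0,1],[1,0.5,0,0,0,0,1],[0.9,0.4,0,0,0,0,1]]]'

```text
time: 35.6
tool_pos: [0.5955, 0.0951, 0.1984]
tcp_rot: [2.123, 2.315, 0.001]
wrist_force: [0.3, -0.2, 0.9]
width: 1.004
grip_force: 0.0
```

Call:
jog_arm --increments '[[[0.6,0.3,0,0,0,0,1],[0.2,0.1,0,0,0,0,1],[0,0,0,0,0,0,1],[0,0,0,0,0,0,1],[0,0,0,0,0,0,1]]]'

```text
time: 36.02
tool_pos: [0.6041, 0.1169, 0.1976]
tcp_rot: [-2.125, -2.314, 0.001]
wrist_force: [-1.1, -0.7, -0.4]
width: 1.0
grip_force: 0.0
```

```bash
cat > stack.py <<'E'
from h import *
s=read_state();print(s['tool_pos'],s['width'])
go(.6221,.1601,.1225,5)
im,d,p,W=shot('top'); P=cloud(d,p,W); Z=P[...,2]; cv2.imwrite('pics/t5.png',im); np.savez('t5.npz',im=im,d=d,W=W)
C=np.hypot(P[...,0]-.445,P[...,1]+.296)<.05
rect(P,C&(Z>.0415)&(Z<.06),.048,p,W,'rtop on foot')
rect(P,C&(Z>.026)&(Z<.06),.034,p,W,'foot+top')
rect(P,(np.abs(P[...,0]-.445)<.09)&(np.abs(P[...,1]+.297)<.11)&(Z>.009)&(Z<.1),.015,p,W,'board')
m=(np.abs(P[...,0]-.662)<.08)&(np.abs(P[...,1]+.183)<.085)&(Z>.011)&(Z<.1); rect(P,cv2.morphologyEx(m.astype(np.uint8),3,np.ones((9,9))),.02,p,W,'rack')
cv2.imwrite('pics/t5c.png',cv2.resize(im[195:280,335:440],None,fx=6,fy=6,interpolation=2))
E
python3 stack.py
```

```text
[0.60410069 0.11691419 0.19759035] 1.0000922915703017
move [1.38 0.72 2.5 ] yaw 4.88 turn -0.02
rtop on foot [ 0.4447 -0.294 ] [0.0477 0.0469] 45.7 z 0.0478
foot+top [ 0.4448 -0.2951] [0.064  0.0638] 1.4 z 0.0452
board [ 0.445  -0.2969] [0.1244 0.1765] 4.9 z 0.0168
rack [ 0.6628 -0.1834] [0.1183 0.1279] 5.4 z 0.0189
```

View pics/t5c.png

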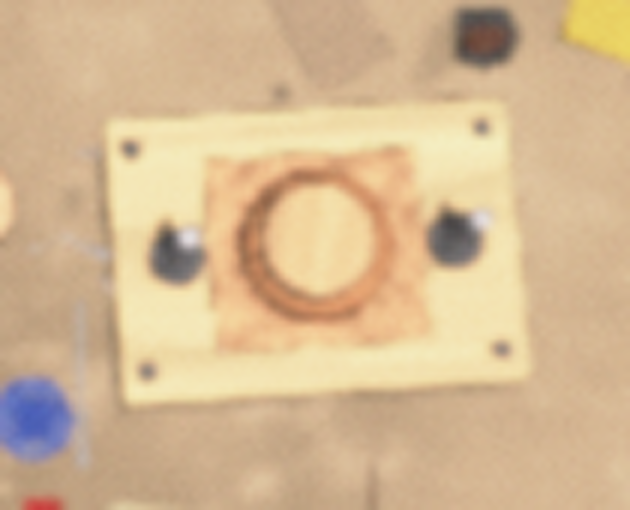

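The crop shows the top disc concentric on the foot at about (318,240), in the middle of the pad and clear of both rods. Next is the oblong.

Call:
jog_arm --increments '[[[0.4,0.2,0,0,0,-0.1,1],[0.5,0.3,0,0,0,0,1],[0.4,0.2,0.3,0,0,0,1],[0.1,0,0.6,0,0,0,1],[0,0,0.6,0,0,0,1]]]'

```text
time: 36.48
tool_pos: [0.6232, 0.1643, 0.1528]
tcp_rot: [2.109, 2.326, 0.005]
wrist_force: [0.9, 0.5, -0.0]
width: 1.0
grip_force: 0.0
```

Call:
jog_arm --increments '[[[0,0,0.3,0,0,0,1],[0,0,0.1,0,0,0,1],[0,0,0,0,0,0,1],[0,0,0,0,0,0,1],[0,0,0,0,0,0,1]]]'

```text
time: 36.9
tool_pos: [0.6225, 0.162, 0.1418]
tcp_rot: [2.111, 2.325, 0.003]
wrist_force: [-0.1, 0.5, 0.2]
width: 1.002
grip_force: 0.0
```

Run:
```python
from h import *
s=read_state();print(s['tool_pos'],s['width'])
go(.6221,.1601,.1225,5.5)
```

```text
[0.62248304 0.16200647 0.14183062] 1.0022300059081461
move [-0.06 -0.02  0.64] yaw 5.51 turn 0.0
```

Call:
jog_arm --increments '[[[-0.06,0,0.2,0,0,0,1],[0,0,0.2,0,0,0,1],[0,0,0.15,0,0,0,0.6],[0,0,0.05,0,0,0,0.4],[0,0,0,0,0,0,0.3]]]'

```text
time: 37.32
tool_pos: [0.6211, 0.1597, 0.1216]
tcp_rot: [-2.111, -2.325, 0.002]
wrist_force: [0.0, -0.7, -0.3]
width: 0.654
grip_force: 0.0
```

Call:
jog_arm --increments '[[[0,0,0,0,0,0,0.2],[0,0,0,0,0,0,-0.3],[0,0,0,0,0,0,-0.3],[0,0,0,0,0,0,-0.3],[0,0,0,0,0,0,-0.3]]]' --force 50

```text
time: 37.73
tool_pos: [0.622, 0.1601, 0.123]
tcp_rot: [2.112, 2.326, 0.001]
wrist_force: [-0.4, 0.5, 1.7]
width: 0.498
grip_force: 51.7
```

Call:
jog_arm --increments '[[[0,0,0,0,0,0,-0.3],[0,0,0,0,0,0,-0.3],[0,0,0,0,0,0,-0.3],[0,0,0,0,0,0,-0.3],[0,0,0,0,0,0,-0.3]]]'

```text
time: 38.15
tool_pos: [0.622, 0.1601, 0.123]
tcp_rot: [2.112, 2.326, 0.001]
wrist_force: [0.8, 0.9, 2.8]
width: 0.498
grip_force: 51.9
```

Call:
jog_arm --increments '[[[0,0,-0.3,0,0,0,-0.3],[0,0,-0.6,0,0,0,-0.3],[0,0,-0.8,0,0,0,-0.3],[0,0,-0.8,0,0,0,-0.3],[-0.5,0,-0.4,0,0,0,-0.3]]]'

```text
time: 38.57
tool_pos: [0.624, 0.1469, 0.213]
tcp_rot: [2.109, 2.327, 0.006]
wrist_force: [1.4, -0.2, -0.1]
width: 0.499
grip_force: 51.5
```

Call:
jog_arm --increments '[[[-0.9,0,0,0,0,0,-0.3],[-1,0,0,0,0,0,-0.3],[-1,0,0,0,0,0,-0.3],[-1,0,0,0,0,0,-0.3],[-1,0,0,0,0,0,-0.3]]]'

```text
time: 38.98
tool_pos: [0.6366, -0.0035, 0.2093]
tcp_rot: [-2.111, -2.326, 0.002]
wrist_force: [0.1, 0.7, -0.6]
width: 0.497
grip_force: 51.5
```

Call:
jog_arm --increments '[[[-1,0,0,0,0,0,-0.3],[-1,0,0,0,0,0,-0.3],[-1,0.1,0,0,0,0,-0.3],[-1,0.1,0,0,0,0,-0.3],[-1,0,0,0,0,0,-0.3]]]'

```text
time: 39.4
tool_pos: [0.6573, -0.1524, 0.2093]
tcp_rot: [-2.112, -2.325, 0.001]
wrist_force: [0.5, 0.4, -0.2]
width: 0.498
grip_force: 51.5
```

Call:
jog_arm --increments '[[[-0.7,0,0,0,0,0,-0.3],[-0.3,0,0,0,0,0,-0.3],[0,0,0,0,0,0,-0.3],[0,0,0,0,0,0,-0.3],[0,0,0,0,0,0,-0.3]]]'

```text
time: 39.82
tool_pos: [0.6602, -0.1787, 0.2093]
tcp_rot: [-2.11, -2.325, -0.0]
wrist_force: [-0.3, -0.0, -0.2]
width: 0.498
grip_force: 51.5
```

Run:
```python
from h import *
s=read_state();print(s['tool_pos'],s['width'])
go(.6618,-.1798,.107,5.5)
```

```text
[ 0.66018697 -0.17871196  0.20932914] 0.4981699360396478
move [-0.04  0.05  3.41] yaw 5.55 turn 0.01
```

Call:
jog_arm --increments '[[[-0.04,0.05,0.4,0,0,0,-0.3],[0,0,0.8,0,0,0,-0.3],[0,0,0.8,0,0,0,-0.3],[0,0,0.6,0,0,0,-0.3],[0,0,0.3,0,0,0,-0.3]]]'

```text
time: 40.23
tool_pos: [0.6602, -0.1787, 0.1185]
tcp_rot: [-2.106, -2.324, 0.004]
wrist_force: [-0.0, 0.9, -1.1]
width: 0.499
grip_force: 51.5
```

Call:
jog_arm --increments '[[[0,0,0,0,0,0,-0.3],[0,0,0,0,0,0,-0.3],[0,0,0,0,0,0,-0.3],[0,0,0,0,0,0,-0.3],[0,0,0,0,0,0,-0.3]]]'

```text
time: 40.65
tool_pos: [0.6633, -0.1812, 0.1245]
tcp_rot: [2.11, 2.324, 0.002]
wrist_force: [0.3, -0.7, -0.3]
width: 0.499
grip_force: 51.5
```

Run:
```python
from h import *
s=read_state();print(s['tool_pos'],s['width'])
go(.6618,-.1798,.107,5.5)
```

```text
[ 0.66330694 -0.18117138  0.12451745] 0.4987210526365392
move [ 0.05 -0.05  0.58] yaw 5.52 turn 0.0
```

Call:
jog_arm --increments '[[[0.05,-0.03,0.15,0,0,0,-0.3],[0,0,0.15,0,0,0,-0.3],[0,0,0.12,0,0,0,-0.3],[0,0,0.08,0,0,0,-0.3],[0,0,0,0,0,0,-0.3]]]'

```text
time: 41.07
tool_pos: [0.6609, -0.1795, 0.1072]
tcp_rot: [-2.112, -2.325, 0.001]
wrist_force: [0.2, -0.7, -0.3]
width: 0.497
grip_force: 51.5
```

Call:
jog_arm --increments '[[[0,0,0.02,0,0,0,-0.3],[0,0,0.03,0,0,0,-0.3],[0,0,0,0,0,0,-0.3],[0,0,0,0,0,0,-0.3],[0,0,0,0,0,0,-0.3]]]'

```text
time: 41.48
tool_pos: [0.6611, -0.1795, 0.1071]
tcp_rot: [-2.112, -2.326, 0.0]
wrist_force: [-3.1, 0.2, 5.9]
width: 0.498
grip_force: 52.2
```

Call:
jog_arm --increments '[[[0,0,0.02,0,0,0,-0.3],[0,0,0.03,0,0,0,-0.3],[0,0,0,0,0,0,-0.3],[0,0,0,0,0,0,-0.3],[0,0,0,0,0,0,-0.3]]]'

```text
time: 41.9
tool_pos: [0.6612, -0.1795, 0.107]
tcp_rot: [-2.112, -2.326, 0.0]
wrist_force: [-5.3, 1.6, 12.2]
width: 0.499
grip_force: 52.9
```

Call:
jog_arm --increments '[[[0,0,0,0,0,0,0.4],[0,0,0,0,0,0,0.6],[0,0,-0.2,0,0,0,0.7],[0,0,-0.6,0,0,0,0.7],[0,0,-0.8,0,0,0,0.7]]]'

```text
time: 42.32
tool_pos: [0.6592, -0.1789, 0.15]
tcp_rot: [-2.108, -2.322, 0.004]
wrist_force: [0.7, 0.2, 0.1]
width: 0.852
grip_force: 0.0
```

Call:
jog_arm --increments '[[[0,0,-0.8,0,0,0.1,1],[0.5,0.1,-0.7,0,0,0.1,1],[1,0.2,0,0,0,0,1],[1,0.2,0,0,0,0,1],[1,0.2,0,0,0,0,1]]]'

```text
time: 42.73
tool_pos: [0.6745, -0.0726, 0.1987]
tcp_rot: [2.137, 2.301, 0.002]
wrist_force: [0.0, -0.2, -1.1]
width: 1.0
grip_force: 0.0
```

Call:
jog_arm --increments '[[[1,0.3,0,0,0,0,1],[1,0.3,0,0,0,0,1],[1,0.3,0,0,0,0,1],[1,0.3,0,0,0,0,1],[1,0.3,0,0,0,0,1]]]'

```text
time: 43.15
tool_pos: [0.7078, 0.0813, 0.1976]
tcp_rot: [-2.136, -2.303, 0.0]
wrist_force: [-0.4, 0.2, -0.2]
width: 1.001
grip_force: 0.0
```

Call:
jog_arm --increments '[[[0.8,0.2,0,0,0,0,1],[0.4,0.1,0,0,0,0,1],[0,0,0,0,0,0,1],[0,0,0,0,0,0,1],[0,0,0,0,0,0,1]]]'

```text
time: 43.57
tool_pos: [0.7137, 0.1149, 0.1974]
tcp_rot: [2.137, 2.303, -0.002]
wrist_force: [-0.1, -0.7, -0.5]
width: 1.005
grip_force: 0.0
```

```bash
cat > o.py <<'E'
from h import *
s=read_state();print(s['tool_pos'],s['width'])
go(.711,.1683,.1167,4.4)
im,d,p,W=shot('top'); P=cloud(d,p,W); Z=P[...,2]; cv2.imwrite('pics/t6.png',im); np.savez('t6.npz',im=im,d=d,W=W)
C=np.hypot(P[...,0]-.662,P[...,1]+.182)<.07
rect(P,C&(Z>.042)&(Z<.06),.05,p,W,'oblong upper'); rect(P,C&(Z>.027)&(Z<.06),.034,p,W,'oblong lower')
E
python3 o.py
```

```text
[0.71366886 0.11491781 0.19741249] 1.005254859477334
move [1.78 0.05 2.69] yaw 4.28 turn -0.02
oblong upper [ 0.6607 -0.1831] [0.0463 0.0639] 5.2 z 0.0499
oblong lower [ 0.6612 -0.1832] [0.0574 0.0837] 5.6 z 0.0469
```

Call:
jog_arm --increments '[[[0.5,0,0,0,0,0,1],[0.5,0,0,0,0,0,1],[0.4,0,0.4,0,0,0,1],[0.2,0,0.7,0,0,0,1],[0,0,0.6,0,0,0,1]]]'

```text
time: 44.03
tool_pos: [0.7101, 0.1669, 0.1461]
tcp_rot: [2.134, 2.305, 0.003]
wrist_force: [-0.1, -0.4, -0.6]
width: 0.998
grip_force: 0.0
```

Call:
jog_arm --increments '[[[0,0,0.3,0,0,0,0.8],[0,0,0,0,0,0,0.8],[0,0,0,0,0,0,0.7],[0,0,0,0,0,0,0.7],[0,0,0,0,0,0,0.7]]]'

```text
time: 44.45
tool_pos: [0.7114, 0.1643, 0.1393]
tcp_rot: [2.135, 2.302, 0.004]
wrist_force: [-0.3, 1.2, 0.8]
width: 0.851
grip_force: 0.0
```

Run:
```python
from h import *
s=read_state();print(s['tool_pos'],s['width'])
go(.711,.162,.1145,4.4)
```

```text
[0.71136305 0.16433924 0.13934882] 0.8511350259370829
move [-0.08 -0.02  0.83] yaw 4.31 turn -0.02
```

Call:
jog_arm --increments '[[[-0.08,0,0.2,0,0,0,0.7],[0,0,0.25,0,0,0,0.7],[0,0,0.2,0,0,0,0.7],[0,0,0.13,0,0,0,0.7],[0,0,0,0,0,0,0.7]]]'

```text
time: 44.87
tool_pos: [0.7093, 0.1615, 0.1122]
tcp_rot: [-2.135, -2.302, 0.004]
wrist_force: [-0.2, -0.3, -0.4]
width: 0.847
grip_force: 0.0
```

Call:
jog_arm --increments '[[[0,0,0,0,0,0,0.4],[0,0,0,0,0,0,0],[0,0,0,0,0,0,-0.2],[0,0,0,0,0,0,-0.5],[0,0,0,0,0,0,-0.5]]]' --force 60

```text
time: 45.28
tool_pos: [0.7111, 0.162, 0.1152]
tcp_rot: [2.135, 2.303, 0.002]
wrist_force: [0.6, 1.4, 2.0]
width: 0.357
grip_force: 61.9
```

Call:
jog_arm --increments '[[[0,0,0,0,0,0,-0.5],[0,0,0,0,0,0,-0.5],[0,0,0,0,0,0,-0.5],[0,0,0,0,0,0,-0.5],[0,0,0,0,0,0,-0.5]]]' --force 100

```text
time: 45.7
tool_pos: [0.7112, 0.162, 0.1154]
tcp_rot: [2.135, 2.303, 0.002]
wrist_force: [-0.3, 0.1, 5.8]
width: 0.345
grip_force: 101.5
```

Call:
jog_arm --increments '[[[0,0,-0.3,0,0,0,-0.5],[0,0,-0.6,0,0,0,-0.5],[0,0,-0.8,0,0,-0.1,-0.5],[0,0,-0.9,0,0,0,-0.5],[0,0,-0.9,0,0,0,-0.5]]]'

```text
time: 46.12
tool_pos: [0.708, 0.1613, 0.2165]
tcp_rot: [-2.121, -2.311, 0.01]
wrist_force: [0.4, -0.5, -5.5]
width: 0.345
grip_force: 100.2
```

Call:
jog_arm --increments '[[[-0.4,-0.3,-0.3,0,0,0,-0.5],[-0.9,-0.6,0,0,0,0,-0.5],[-0.9,-0.6,0,0,0,0,-0.5],[-0.9,-0.6,0,0,0,0,-0.5],[-0.9,-0.6,0,0,0,0,-0.5]]]'

```text
time: 46.53
tool_pos: [0.6372, 0.0344, 0.2257]
tcp_rot: [-2.12, -2.312, 0.006]
wrist_force: [-0.1, -1.3, -5.9]
width: 0.345
grip_force: 100.3
```

Call:
jog_arm --increments '[[[-0.9,-0.6,0,0,0,0,-0.5],[-0.9,-0.6,0,0,0,0,-0.5],[-0.9,-0.6,0,0,0,0,-0.5],[-0.9,-0.6,0,0,0,0,-0.5],[-0.9,-0.6,0,0,0,0,-0.5]]]'

```text
time: 46.95
tool_pos: [0.559, -0.1076, 0.226]
tcp_rot: [-2.121, -2.312, 0.004]
wrist_force: [0.5, 0.3, -6.5]
width: 0.341
grip_force: 100.3
```

Call:
jog_arm --increments '[[[-0.9,-0.6,0,0,0,0,-0.5],[-0.9,-0.6,0,0,0,0,-0.5],[-0.8,-0.5,0,0,0,0,-0.5],[-0.6,-0.4,0,0,0,0,-0.5],[-0.3,-0.2,0,0,0,0,-0.5]]]'

```text
time: 47.37
tool_pos: [0.499, -0.2188, 0.2261]
tcp_rot: [-2.123, -2.309, 0.004]
wrist_force: [-0.1, 0.2, -6.5]
width: 0.345
grip_force: 100.2
```

Call:
jog_arm --increments '[[[-0.2,-0.1,0,0,0,0,-0.5],[0,0,0,0,0,0,-0.5],[0,0,0,0,0,0,-0.5],[0,0,0,0,0,0,-0.5],[0,0,0,0,0,0,-0.5]]]'

```text
time: 47.78
tool_pos: [0.5002, -0.2226, 0.2281]
tcp_rot: [-2.122, -2.316, -0.0]
wrist_force: [0.3, 0.3, -6.1]
width: 0.344
grip_force: 100.2
```

Run:
```python
from h import *
s=read_state();print(s['tool_pos'],s['width'],s['wrist_force'])
go(.4442,-.2945,.1274,4.8)
```

```text
[ 0.50023178 -0.22261335  0.22810186] 0.34407171761030697 [ 0.32790436  0.28191693 -6.14778628]
move [-2.23 -2.07  3.36] yaw 5.0 turn 0.03
```

Call:
jog_arm --increments '[[[-0.6,-0.6,0,0,0,0,-0.5],[-0.6,-0.6,0,0,0,0,-0.5],[-0.6,-0.6,0,0,0,0,-0.5],[-0.3,-0.3,0.1,0,0,0,-0.5],[-0.1,0,0.2,0,0,0,-0.5]]]'

```text
time: 48.2
tool_pos: [0.4421, -0.2959, 0.2199]
tcp_rot: [2.124, 2.313, -0.001]
wrist_force: [-0.1, 0.7, -6.2]
width: 0.342
grip_force: 100.6
```

Call:
jog_arm --increments '[[[0,0,0.4,0,0,0,-0.5],[0,0,0.4,0,0,0,-0.5],[0,0,0.3,0,0,0,-0.5],[0,0,0,0,0,0,-0.5],[0,0,0,0,0,0,-0.5]]]'

```text
time: 48.62
tool_pos: [0.4422, -0.2935, 0.1845]
tcp_rot: [-2.12, -2.313, 0.0]
wrist_force: [-0.5, -0.5, -5.2]
width: 0.349
grip_force: 100.4
```

Call:
jog_arm --increments '[[[0,0,0,0,0,0,-0.5],[0,0,0,0,0,0,-0.5],[0,0,0,0,0,0,-0.5],[0,0,0,0,0,0,-0.5],[0,0,0,0,0,0,-0.5]]]'

```text
time: 49.03
tool_pos: [0.4429, -0.295, 0.1868]
tcp_rot: [2.123, 2.314, 0.0]
wrist_force: [0.0, -1.6, -5.7]
width: 0.345
grip_force: 100.4
```

Run:
```python
from h import *
s=read_state();print(s['tool_pos'],s['width'],s['wrist_force'])
go(.4442,-.2945,.1274,4.8)
im,d,p,W=shot('top'); P=cloud(d,p,W); cv2.imwrite('pics/t7c.png',cv2.resize(im[185:290,325:450],None,fx=5,fy=5,interpolation=2))
im,d,p,W=shot('wrist');cv2.imwrite('pics/w7.png',im)
```

```text
[ 0.44289553 -0.2949873   0.18681506] 0.34512821452585235 [ 0.00760122 -1.55549949 -5.66203773]
move [0.01 0.04 1.98] yaw 4.92 turn 0.02
```

View pics/w7.png

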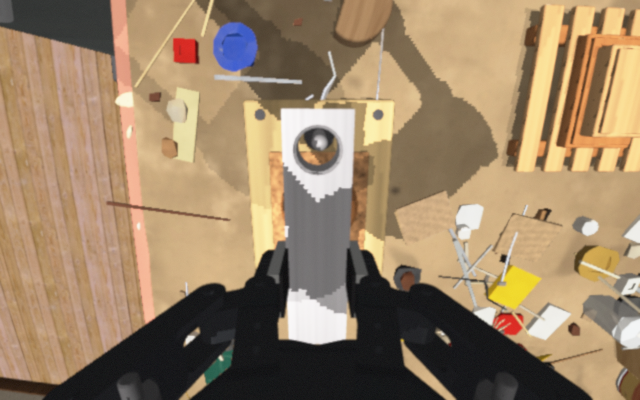

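The wrist view shows the rod top at (319,141) inside the near hole at (318,149), well centred sideways. I lower the bar gently.

Call:
jog_arm --increments '[[[0,0.03,0.15,0,0,0,-0.5],[0,0,0.15,0,0,0,-0.5],[0,0,0.15,0,0,0,-0.5],[0,0,0.15,0,0,0,-0.5],[0,0,0.1,0,0,0,-0.5]]]'

```text
time: 49.55
tool_pos: [0.4431, -0.2944, 0.1641]
tcp_rot: [-2.123, -2.314, 0.0]
wrist_force: [0.5, -0.7, -5.8]
width: 0.349
grip_force: 100.6
```

Call:
jog_arm --increments '[[[0,0,0.1,0,0,0,-0.5],[0,0,0.1,0,0,0,-0.5],[0,0,0.1,0,0,0,-0.5],[0,0,0.1,0,0,0,-0.5],[0,0,0,0,0,0,-0.5]]]'

```text
time: 49.97
tool_pos: [0.4432, -0.2945, 0.1526]
tcp_rot: [-2.123, -2.314, 0.0]
wrist_force: [-0.1, 0.3, -5.6]
width: 0.342
grip_force: 100.5
```

Run:
```python
from h import *
s=read_state();print(s['tool_pos'],s['width'],s['wrist_force'])
go(.4442,-.2945,.1274,4.8)
im,d,p,W=shot('wrist');cv2.imwrite('pics/w8.png',im[60:260,180:460])
```

```text
[ 0.44321101 -0.29448306  0.15255148] 0.34216507192716006 [-0.07998809  0.31994111 -5.64789518]
move [-0.    0.03  0.84] yaw 4.92 turn 0.02
```

View pics/w8.png

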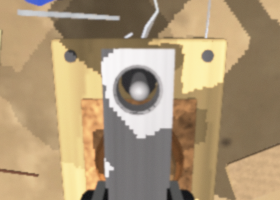

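The crop shows the rod centred in the hole at about (138,92), and there is no contact force. I continue down.

Call:
jog_arm --increments '[[[0,0.02,0.15,0,0,0,-0.5],[0,0,0.15,0,0,0,-0.5],[0,0,0.15,0,0,0,-0.5],[0,0,0.1,0,0,0,-0.5],[0,0,0.05,0,0,0,-0.5]]]'

```text
time: 50.43
tool_pos: [0.4437, -0.2944, 0.1343]
tcp_rot: [-2.123, -2.314, 0.0]
wrist_force: [-0.2, -0.0, -5.5]
width: 0.344
grip_force: 100.6
```

Call:
jog_arm --increments '[[[0,0,0.02,0,0,0,-0.5],[0,0,0.03,0,0,0,-0.5],[0,0,0.03,0,0,0,-0.5],[0,0,0,0,0,0,-0.5],[0,0,0,0,0,0,-0.5]]]'

```text
time: 50.85
tool_pos: [0.4442, -0.2948, 0.133]
tcp_rot: [2.124, 2.315, -0.0]
wrist_force: [0.9, 0.4, -6.3]
width: 0.348
grip_force: 100.6
```

Run:
```python
from h import *
s=read_state();print(s['tool_pos'],s['width'],s['wrist_force'])
go(.4442,-.2945,.1274,4.8)
```

```text
[ 0.44420881 -0.29475434  0.13300167] 0.3479542734281596 [ 0.940158    0.423681   -6.28533037]
move [0.01 0.   0.19] yaw 4.92 turn 0.02
```

Call:
jog_arm --increments '[[[0,0,0.04,0,0,0,-0.5],[0,0,0.04,0,0,0,-0.5],[0,0,0.04,0,0,0,-0.5],[0,0,0,0,0,0,-0.5],[0,0,0,0,0,0,-0.5]]]'

```text
time: 51.27
tool_pos: [0.444, -0.2946, 0.1291]
tcp_rot: [-2.124, -2.314, 0.0]
wrist_force: [0.7, -0.1, -5.7]
width: 0.348
grip_force: 100.6
```

Call:
jog_arm --increments '[[[0,0,0.02,0,0,0,-0.5],[0,0,0.02,0,0,0,-0.5],[0,0,0.01,0,0,0,-0.5],[0,0,0,0,0,0,-0.5],[0,0,0,0,0,0,-0.5]]]'

```text
time: 51.68
tool_pos: [0.4441, -0.2947, 0.1277]
tcp_rot: [-2.124, -2.315, 0.0]
wrist_force: [-0.9, 0.3, -5.8]
width: 0.343
grip_force: 100.6
```

Call:
jog_arm --increments '[[[0,0,0.01,0,0,0,-0.5],[0,0,0.01,0,0,0,-0.5],[0,0,0,0,0,0,-0.5],[0,0,0,0,0,0,-0.5],[0,0,0,0,0,0,-0.5]]]'

```text
time: 52.1
tool_pos: [0.4442, -0.2947, 0.1273]
tcp_rot: [2.124, 2.315, -0.0]
wrist_force: [-0.6, 0.5, -4.0]
width: 0.341
grip_force: 100.8
```

Call:
jog_arm --increments '[[[0,0,0.01,0,0,0,-0.5],[0,0,0,0,0,0,-0.5],[0,0,0,0,0,0,-0.5],[0,0,0,0,0,0,-0.5],[0,0,0,0,0,0,-0.5]]]'

```text
time: 52.52
tool_pos: [0.4442, -0.2947, 0.1273]
tcp_rot: [2.124, 2.315, 0.0]
wrist_force: [-2.8, 1.4, 1.2]
width: 0.343
grip_force: 101.5
```

Call:
jog_arm --increments '[[[0,0,0,0,0,0,-0.2],[0,0,0,0,0,0,0],[0,0,0,0,0,0,0.3],[0,0,0,0,0,0,0.5],[0,0,-0.2,0,0,0,0.5]]]' --force 30

```text
time: 52.93
tool_pos: [0.4437, -0.2944, 0.1322]
tcp_rot: [-2.123, -2.314, 0.0]
wrist_force: [0.4, 0.4, 0.4]
width: 0.746
grip_force: 0.0
```

Call:
jog_arm --increments '[[[0,0,-0.5,0,0,0,0.5],[0,0,-0.8,0,0,0,0.5],[0,0,-0.8,0,0,0,0.5],[0.3,0,-0.8,0,0,0,0.5],[0.8,0,-0.3,0,0,0,0.5]]]'

```text
time: 53.35
tool_pos: [0.4436, -0.2647, 0.2338]
tcp_rot: [2.12, 2.306, 0.001]
wrist_force: [1.2, 0.2, 0.1]
width: 0.752
grip_force: 0.0
```

Call:
jog_arm --increments '[[[1,0,0,0,0,0,0.5],[1,0,0,0,0,0,0.5],[1,0,0,0,0,0,0.5],[1,0,0,0,0,0,0.5],[0.5,0,0,0,0,0,0.5]]]'

```text
time: 53.77
tool_pos: [0.4291, -0.1248, 0.2293]
tcp_rot: [-2.123, -2.315, -0.002]
wrist_force: [-0.1, 0.3, 0.1]
width: 0.753
grip_force: 0.0
```

Call:
jog_arm --increments '[[[0.2,0,0,0,0,0,0.5],[0,0,0,0,0,0,0.5],[0,0,0,0,0,0,0.5],[0,0,0,0,0,0,0.5],[0,0,0,0,0,0,0.5]]]'

```text
time: 54.18
tool_pos: [0.4295, -0.1223, 0.2291]
tcp_rot: [2.125, 2.313, -0.0]
wrist_force: [0.2, 0.0, 0.2]
width: 0.749
grip_force: 0.0
```

Run:
```python
from h import *
print(read_state()['tool_pos'])
im,d,p,W=shot('top'); P=cloud(d,p,W); Z=P[...,2]
C=(np.abs(P[...,0]-.445)<.06)&(np.abs(P[...,1]+.297)<.1)
rect(P,C&(Z>.055)&(Z<.1),.068,p,W,'bar')
for s in(-1,1):
    m=C&(Z>.06)&(Z<.08)&(np.abs(P[...,1]+.296-s*.035)<.015); print('bar z',s,np.nanmedian(Z[m]).round(4))
C=np.hypot(P[...,0]-.662,P[...,1]+.182)<.07
rect(P,C&(Z>.027)&(Z<.06),.034,p,W,'oblong')
cv2.imwrite('pics/t9.png',cv2.resize(im[110:290,230:450],None,fx=3,fy=3,interpolation=2))
```

```text
[ 0.42952537 -0.12233213  0.22905714]
bar [ 0.4446 -0.2956] [0.0339 0.1574] 4.8 z 0.0681
bar z -1 0.0684
bar z 1 0.0681
oblong [ 0.6609 -0.1832] [0.0578 0.0837] 5.6 z 0.0471
```

View pics/t9.png

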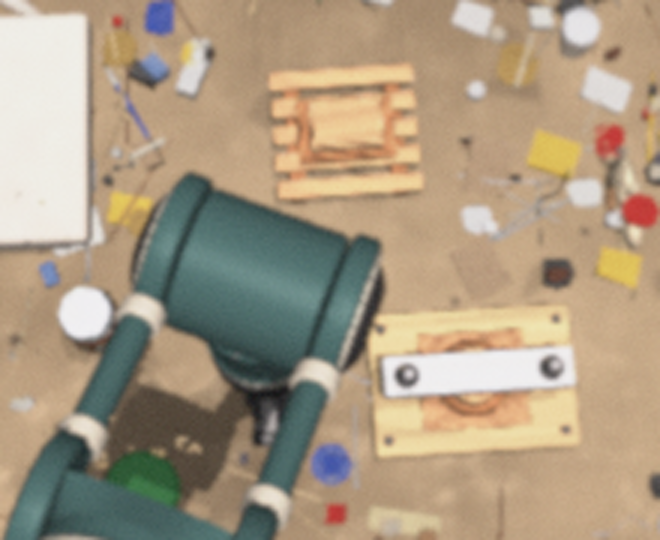

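The top view shows the bar lying flat and level over both rods (crop (407,375) and (552,367)), the oblong in the middle of the rack at (345,125), the bat empty and the glue bottle in place at (85,312). I hand in.

```bash
python3 -c "
from workcell import bot
print(bot.finish_job())"
```

```text
the job is handed in; nothing more can be done
None
```

The changeover is done and handed in at about 54 s: the new stack is centred on the cork pad to about 1–2 mm, the bar lies flat over both rods, and the oblong base sits within about 2 mm of the rack's middle; I did no final check on the offcut or fish skull, but never worked near the skull or touched the offcut.

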